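# Close up a repaired power supply and clear the bench

### The job

Slide the upright power supply up to the edge of the rubber-faced service board and, with its foot against that edge, push it over at the top so that it lies on its side on the board with its service cover up; then turn all four of the cover's wing fasteners clockwise until they are fully home. Then clear up: tip the old parts off the scoop tray into the scrap bin, set the empty tray back flat on its mat, and see that every old part, those lying on the bench too, ends up in the bin. Leave the other things on the bench where they are.

Things in the scene. Friction and masses are not known exactly. Their poses are not given: they have to be found in the camera images.
- board: Service board fixed to the bench: plywood faced with black rubber, 200 (its x) by 240 (its y) by 18 mm thick. Origin under its centre, at bench level. Its +y edge (120 mm from the origin, 18 mm high) is the stop. It stands at a different place and angle in each run.
- unit: Tall bench power supply, 0.9 kg, grey case 130 (x) by 95 (y) by 185 mm (z). Origin at the centre of its underside. Starts standing 25-60 mm off the board's +y edge, service cover on its +y side, away from the board. Stands on slippery skids: pushed, it slides until its foot meets the board's 18 mm edge, then tips (falls past 28 deg) to lie on the board, +y up, cover 113 mm above the bench.
- bolt_a (a joint): Quarter-turn wing fastener of the cover, 42 mm off the cover's middle line, -x side, upper row, 118 mm above the underside. 0 = open, wing along the unit's x; grows turning clockwise as seen facing the cover; end stop 1.57 rad = fully home, wing along the unit's z. Friction 0.04 N m; stays where left. Starts 0.2 to 0.9.
- bolt_a_grip (a point): On the axis of bolt_a, 28 mm out from the case; z points out along the axis, x along the wing (turns with it). The wing is a bar 40 mm long, 10 mm thick, 11 to 40 mm out from the case, on a collar 26 mm across. The cover is bare in a 40 mm strip up its middle between the fasteners; the top 35 mm of that side is bare too.
- bolt_b (a joint): Quarter-turn wing fastener of the cover, 42 mm off the cover's middle line, +x side, upper row, 118 mm above the underside. 0 = open, wing along the unit's x; grows turning clockwise as seen facing the cover; end stop 1.57 rad = fully home, wing along the unit's z. Friction 0.04 N m; stays where left. Starts 0.2 to 0.9.
- bolt_b_grip (a point): On the axis of bolt_b, 28 mm out from the case; z points out along the axis, x along the wing (turns with it). The wing is a bar 40 mm long, 10 mm thick, 11 to 40 mm out from the case, on a collar 26 mm across. The cover is bare in a 40 mm strip up its middle between the fasteners; the top 35 mm of that side is bare too.
- bolt_c (a joint): Quarter-turn wing fastener of the cover, 42 mm off the cover's middle line, -x side, lower row, 40 mm above the underside. 0 = open, wing along the unit's x; grows turning clockwise as seen facing the cover; end stop 1.57 rad = fully home, wing along the unit's z. Friction 0.04 N m; stays where left. Starts 0.2 to 0.9.
- bolt_c_grip (a point): On the axis of bolt_c, 28 mm out from the case; z points out along the axis, x along the wing (turns with it). The wing is a bar 40 mm long, 10 mm thick, 11 to 40 mm out from the case, on a collar 26 mm across. The cover is bare in a 40 mm strip up its middle between the fasteners; the top 35 mm of that side is bare too.
- bolt_d (a joint): Quarter-turn wing fastener of the cover, 42 mm off the cover's middle line, +x side, lower row, 40 mm above the underside. 0 = open, wing along the unit's x; grows turning clockwise as seen facing the cover; end stop 1.57 rad = fully home, wing along the unit's z. Friction 0.04 N m; stays where left. Starts 0.2 to 0.9.
- bolt_d_grip (a point): On the axis of bolt_d, 28 mm out from the case; z points out along the axis, x along the wing (turns with it). The wing is a bar 40 mm long, 10 mm thick, 11 to 40 mm out from the case, on a collar 26 mm across. The cover is bare in a 40 mm strip up its middle between the fasteners; the top 35 mm of that side is bare too.
- mat: Blue mat fixed to the bench, 240 by 180 by 3 mm, the tray's place. Origin under its centre.
- tray: Smooth aluminium scoop tray, 0.24 kg, 200 (x) by 150 mm (y), floor 3 mm, walls 28 mm high but none at the -x end (pouring lip); parts slide from about 20 deg of tilt. At +x stands a black grip plate 12 mm thick (along x), 56 mm wide, centred 94 mm from the origin, top 85 mm up; pinch it along x, 68 mm up. Origin: centre of underside. Starts on the mat, lip towards the robot.
- tray_lip (a point): Middle of the tray's pouring lip (-100, 0, 3 in the tray's frame).
- bin: Grey plastic scrap bin, open box 200 (its x) by 180 (its y) by 75 mm high, walls and floor 4 mm, 0.8 kg, loose. Origin at the centre of its underside. It and the mat may have changed places.
- part1: Old part: transformer (dark core, copper winding) 62 by 40 by 34 mm (along its x, y, z), 60 to 70 g. Origin at the centre of its underside. Starts in the tray; may be absent.
- part2: Old part: finned aluminium heatsink 64 by 38 by 30 mm (along its x, y, z), 60 to 70 g. Origin at the centre of its underside. Starts in the tray; may be absent.
- part3: Old part: black relay 60 by 38 by 32 mm (along its x, y, z), 60 to 70 g. Origin at the centre of its underside. Starts in the tray; may be absent.
- part4: Old part: finned aluminium heatsink 64 by 38 by 30 mm (along its x, y, z), 60 to 70 g. Origin at the centre of its underside. Starts on the bench, on the far side of the tray and bin; may be absent.
- part5: Old part: transformer (dark core, copper winding) 62 by 40 by 34 mm (along its x, y, z), 60 to 70 g. Origin at the centre of its underside. Starts on the bench, on the far side of the tray and bin; may be absent.
- meter: Bystander: lime multimeter 170 by 82 by 36 mm. Leave it alone. Origin under its middle.
- spool: Bystander: solder spool 64 mm across, 50 mm high. Leave it alone. Origin under its middle.
- driver: Bystander: screwdriver 200 mm long. Leave it alone. Origin under its middle.
- cutters: Bystander: side cutters 150 mm long. Leave it alone. Origin under its middle.
Things that resemble listed ones, but are neither listed nor needed, are in the scene too. Leave any purple look-alike of the part4 alone.

How it is judged:
On the way, in this order (a step that is already met when the one before it is completed fails the run):
1. the power supply stands upright with its foot against the board's edge (y of unit in the frame of board below 0.1825 m and x of unit in the frame of board between -0.07 and 0.07 m and angle between unit's own z axis and vertical below 0.12 rad), for 0.05 s.
2. the power supply lies on its side on the board, cover up (angle between unit's own y axis and vertical below 0.12 rad and z of unit in the frame of board between 0.05 and 0.085 m and y of unit in the frame of board between -0.02 and 0.21 m and x of unit in the frame of board between -0.09 and 0.09 m and linear speed of unit below 0.03 m/s), for 0.3 s.
3. all four fasteners are fully home (value of joint each of bolt_a, bolt_b, bolt_c, bolt_d above 1.48 rad), for 0.2 s.
4. the tray is tipped with its lip over the bin (angle between tray's own z axis and vertical above 0.35 rad and horizontal distance between tray_lip and bin below 0.1 m and height (world z) of tray_lip above 0.05 m), for 0.2 s.
At the end, for the whole second after the job is handed in: The power supply lies flat on its side on the board, cover up (within 7 degrees); all four fasteners within 0.09 rad of their end stop; every old part lies in the bin; the bin is upright; the tray lies flat and empty on its mat, its middle within 60 mm of the mat's middle (all of step 3 and angle between unit's own y axis and vertical below 0.12 rad and z of unit in the frame of board between 0.05 and 0.085 m and y of unit in the frame of board between -0.02 and 0.21 m and x of unit in the frame of board between -0.09 and 0.09 m and x of part1 in the frame of bin between -0.097 and 0.097 m and y of part1 in the frame of bin between -0.087 and 0.087 m and z of part1 in the frame of bin between -0.005 and 0.085 m and x of part2 in the frame of bin between -0.097 and 0.097 m and y of part2 in the frame of bin between -0.087 and 0.087 m and z of part2 in the frame of bin between -0.005 and 0.085 m and x of part3 in the frame of bin between -0.097 and 0.097 m and y of part3 in the frame of bin between -0.087 and 0.087 m and z of part3 in the frame of bin between -0.005 and 0.085 m and x of part4 in the frame of bin between -0.097 and 0.097 m and y of part4 in the frame of bin between -0.087 and 0.087 m and z of part4 in the frame of bin between -0.005 and 0.085 m and x of part5 in the frame of bin between -0.097 and 0.097 m and y of part5 in the frame of bin between -0.087 and 0.087 m and z of part5 in the frame of bin between -0.005 and 0.085 m and horizontal distance between tray and mat below 0.06 m and angle between tray's own z axis and vertical below 0.05 rad and height (world z) of tray below 0.012 m and angle between bin's own z axis and vertical below 0.1 rad); the robot touches nothing.
It fails at once if a bystander is disturbed (moved more than 40 mm) (distance of any of meter, spool, driver, cutters from where it was at the start of the episode above 0.04 m).
Of part1, part2, part3, part4, part5 only 4 to 5 are there at a start; the rules pass over those that are not, and their reading is None.
At some moment in a run one of bin, tray, part4, part5 may be knocked a few centimetres aside while the robot is not near it.
It also fails if it takes over 208 s, if anything falls off the work surface, if the arm or the gripper's body presses on something with over 40 N, if the wrist force passes 120 N, or if a joint passes its speed limit or range.

### The arm

A 6-joint arm with a two-finger parallel gripper is mounted at the origin on the work surface. World frame = base frame: x ahead of the robot, y to its left, z up, the work surface at z = 0. Lengths are in m, angles in rad, forces in N, time in s.
With the tool pointing down it reaches from about 0.25 to 0.85 m from the base axis. Payload 12.5 kg.
Tool frame: the origin (TCP) lies between the finger pads; the fingertips stand 17 mm ahead of it and the grasp point (between the pads) lies 2 mm behind it (manip.tip_extent is the distance from the TCP to the fingertips, in m); z points along the fingers, y is the line along which they close (so a half turn about z gives the same grasp; the last joint's range is limited). The gripper opens to 93 mm and grips with 3 to 60 N. Pads are 15 mm wide; open, the fingers measure 128 mm over their backs; the gripper's body (75 mm by 188 mm) begins 65 mm behind the grasp point.
Start: joints at [-1.351, 0.351, 1.652, -0, 1.139, -0.085], TCP at [0.165, -0.525, 0.236] pointing down, gripper open.
Joint ranges: [-2.75, 2.75], [-0.79, 2.1], [0.01, 2.65], [-1.57, 4.71], [0.07, 3.14], [-2.87, 2.87]. Speed limits (rad/s): [2.22, 2.22, 2.79, 3.14, 3.14, 3.14].

### API

Orientations are given as a rotation vector (axis times angle).
In Python, from plant import manip gives the robot as it stands. The module is installed in compiled form; this text tells all that it offers.
- The arm moves only by the tool carry_out, never from a script. Its argument "motion" is a list of rows, each an object of numbers: "dx", "dy", "dz": the shift along the tool's x, y, z in mm; "ax", "ay", "az": the turn, a rotation vector about the tool's x, y, z in degrees; "jaw": the opening, from -1 (shut) to 1 (fully open), so that 0 is half open. In form: [{"dx": .., "dy": .., "dz": .., "ax": .., "ay": .., "az": .., "jaw": ..}, ...]. A call has 1 to 8 rows; each row is the pose to reach, as a shift and turn from the pose commanded when the call began, along the tool's axes at that moment; what a row does not reach only later rows make up. A row lasts 1/12 s, in which the tool goes at most 41.7 mm and 7.16 degrees, less where a joint would pass 70% of its speed; a pose out of reach is approached as far as the arm can. A call with a gripper value outside its range is refused whole. The fingers move at their own pace and stop on an object; "grip_force" is the grip in N (left out, the last holds). Time passes only in rows, so rows that repeat a pose let the fingers close. It gives the time, the measured TCP pose, the force, the opening and the grip force at its end, in the units of the state.
- manip.observe(): the state, without advancing time (a new reading comes with each control period).
- manip.grab_frame(name): name is "side" or "top"; returns a dict with "img" (400x640x3 uint8, red, green, blue), "mtx" (3x3 intrinsics, pixels), "rvec" (rotation vector, rad) and "tvec" (3), from world to camera coordinates, as OpenCV has them. Camera axes: x right, y down, z forward; pixel columns grow to the right and rows downward; lengths in m; the calibration is good to about 2 mm. A picture is of the moment at which its call begins. There is no depth.
- manip.close_job(): hands the job in; it is judged then, once.
The state is a dict: "clock": time; "joint_pos": joint angles; "qd": joint speeds; "joint_torque": joint torques, N m; "tcp_pos": TCP position; "orientation": TCP orientation; "wrist_force": force on the tool from outside, world axes, zero at the start; "wrist_torque": the same for the moment, N m; "gripper_width": opening from 0.0 (shut) to 1.0 (fully open); "gripper_force": force on a finger pad.
Only numpy, scipy, OpenCV 4.12 (cv2) and the standard library are available. Lean on these libraries where they do the work, as an engineer would, in place of code of your own. Each camera call takes 0.05 s, during which the arm holds its last target. There are 200 camera calls.

## Working session

There is one attempt and no reset: what is moved stays moved. The work goes in short steps, Python scripts to look and compute and a tool call to move; the robot and the scene stay as the last step left them, time stands still between calls to the robot, and variables do not carry over. Pictures are saved under pics/ and viewed, at most 14 in all, crops included, and the job is handed in when it is done.

Besides the shell and the picture viewer there is one more tool, called as name(argument=value, ...) on one line, values as JSON. carry_out: Moves the arm, as the interface text tells. Its arguments: {"type":"object","properties":{"motion":{"type":"array"},"grip_force":{"type":"number"}},"required":["motion"]}

```bash
mkdir -p pics
cat > h.py <<'E'
import numpy as np, cv2
from plant import manip
def grab(n):
    f=manip.grab_frame(n); f['R']=cv2.Rodrigues(np.array(f['rvec'],float))[0]; f['t']=np.array(f['tvec'],float).ravel(); f['K']=np.array(f['mtx'],float); return f
def save(f,name): cv2.imwrite('pics/'+name,f['img'][:,:,::-1])
def ray(f,u,v,z):
    d=f['R'].T@np.linalg.inv(f['K'])@np.array([u,v,1.]); c=-f['R'].T@f['t']; return c+d*(z-c[2])/d[2]
def proj(f,p):
    q=f['K']@(f['R']@np.array(p,float)+f['t']); return q[:2]/q[2]
def tool(): 
    s=manip.observe(); return np.array(s['tcp_pos']),cv2.Rodrigues(np.array(s['orientation'],float))[0],s
E
python3 - <<'E'
from h import *
for n in('top','side'):
    f=grab(n); save(f,n+'0.png'); print(n,f['K'].tolist(),(-f['R'].T@f['t']).round(3),f['R'].round(3).tolist())
p,R,s=tool(); print(p,R.round(3),s)
E
```

```text
top [[464.83009279517375, 0.0, 315.3965142157547], [0.0, 464.83009279517375, 191.34516296713952], [0.0, 0.0, 1.0]] [0.319 0.004 1.308] [[-0.005, -1.0, 0.004], [-0.979, 0.004, -0.202], [0.202, -0.005, -0.979]]
side [[465.72565161632724, 0.0, 313.60955548299194], [0.0, 465.72565161632724, 195.77665102033782], [0.0, 0.0, 1.0]] [0.09  1.11  1.012] [[-0.918, -0.397, -0.003], [-0.242, 0.564, -0.79], [0.315, -0.724, -0.613]]
[ 0.16500984 -0.52435999  0.23515918] [[ 0.954  0.3   -0.   ]
 [ 0.3   -0.954  0.001]
 [ 0.    -0.001 -1.   ]] {'clock': 0.1, 'joint_pos': array([-1.35059817e+00,  3.51182796e-01,  1.65234914e+00, -2.84404901e-05,
        1.13910178e+00, -8.45889359e-02]), 'qd': array([-0.00020008, -0.00141296, -0.00154038, -0.0006665 ,  0.00028037,
       -0.00118586]), 'joint_torque': array([ 1.96152264e-04, -4.98028922e+01, -2.85705650e+01,  7.00302212e-02,
        2.39515275e-02, -4.28936767e-05]), 'tcp_pos': array([ 0.16500984, -0.52435999,  0.23515918]), 'orientation': array([-3.10415561e+00, -4.76768573e-01,  1.51218078e-04]), 'wrist_force': array([-0.01420656,  0.12245408, -0.77042042]), 'wrist_torque': array([ 0.00125133, -0.02945966, -0.01386222]), 'gripper_force': 0.0, 'gripper_width': 0.9977538738505852}
```

View pics/top0.png

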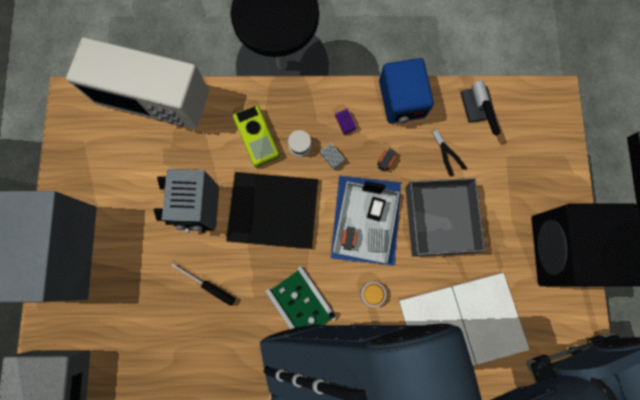

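View pics/side0.png

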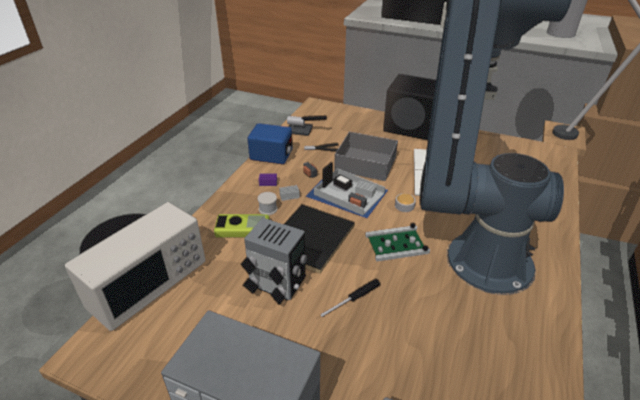

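The top view shows the unit at (190,200), with its wings on the left, and the board at (272,210). The tray is on the mat at (366,220) and the bin at (446,217).

- **part4:** the grey heatsink at (333,156). The purple block at (345,121) is the look-alike to leave alone.
- **part5:** the transformer at (388,158).
- **In the tray:** transformer (350,238), relay (376,208) and heatsink (378,240).
- **Not the unit:** the cream oscilloscope at (135,85), and the grey boxes at (40,245) and (40,380).

Run:
```python
from h import *
f=grab('top'); g=grab('side')
im=f['img']; 
a=cv2.resize(im[140:280,140:500],None,fx=2.2,fy=2.2,interpolation=cv2.INTER_CUBIC)
b=cv2.resize(g['img'][200:310,220:370],None,fx=2.2,fy=2.2,interpolation=cv2.INTER_CUBIC)
c=np.zeros((a.shape[0]+b.shape[0],a.shape[1],3),np.uint8); c[:a.shape[0]]=a; c[a.shape[0]:,:b.shape[1]]=b
cv2.imwrite('pics/c1.png',c[:600,:800,::-1])
hsv=cv2.cvtColor(im,cv2.COLOR_RGB2HSV)
def rects(m,z,amin,name,roi):
    mm=np.zeros_like(m); x0,y0,x1,y1=roi; mm[y0:y1,x0:x1]=m[y0:y1,x0:x1]
    for k in cv2.findContours(mm,cv2.RETR_EXTERNAL,cv2.CHAIN_APPROX_NONE)[0]:
        if cv2.contourArea(k)<amin: continue
        bx=cv2.boxPoints(cv2.minAreaRect(k)); P=np.array([ray(f,*q,z)[:2] for q in bx])
        print(name,bx.round(0).tolist(),P.round(3).tolist(),P.mean(0).round(3))
H,S,V=cv2.split(hsv)
rects(((V<50)*255).astype(np.uint8),.018,500,'board',(222,165,325,255))
rects(((H>100)&(H<125)&(S>120))*np.uint8(255),.003,200,'mat',(320,165,410,275))
rects((S<60)*np.uint8(255),.0,200,'low-sat',(400,165,500,265))
rects((S<70)*np.uint8(255),.03,60,'p4',(318,140,350,172))
rects(((S>130)&(V<130)|(V<80))*np.uint8(255),.034,60,'p5',(372,142,402,174))
```

```text
board [[226.0, 240.0], [232.0, 172.0], [317.0, 179.0], [311.0, 248.0]] [[0.447, 0.246], [0.643, 0.234], [0.619, -0.008], [0.424, 0.01]] [0.533 0.121]
mat [[333.0, 237.0], [340.0, 176.0], [400.0, 182.0], [393.0, 243.0]] [[0.457, -0.052], [0.632, -0.073], [0.613, -0.245], [0.439, -0.221]] [ 0.535 -0.148]
low-sat [[405.0, 182.0], [478.0, 176.0], [484.0, 251.0], [412.0, 258.0]] [[0.614, -0.262], [0.632, -0.473], [0.415, -0.476], [0.397, -0.272]] [ 0.515 -0.371]
p4 [[319.0, 151.0], [331.0, 141.0], [346.0, 160.0], [334.0, 170.0]] [[0.699, -0.012], [0.728, -0.047], [0.673, -0.089], [0.645, -0.054]] [ 0.686 -0.05 ]
p5 [[374.0, 166.0], [390.0, 146.0], [404.0, 157.0], [388.0, 177.0]] [[0.655, -0.169], [0.713, -0.217], [0.679, -0.255], [0.622, -0.207]] [ 0.667 -0.212]
```

View pics/c1.png

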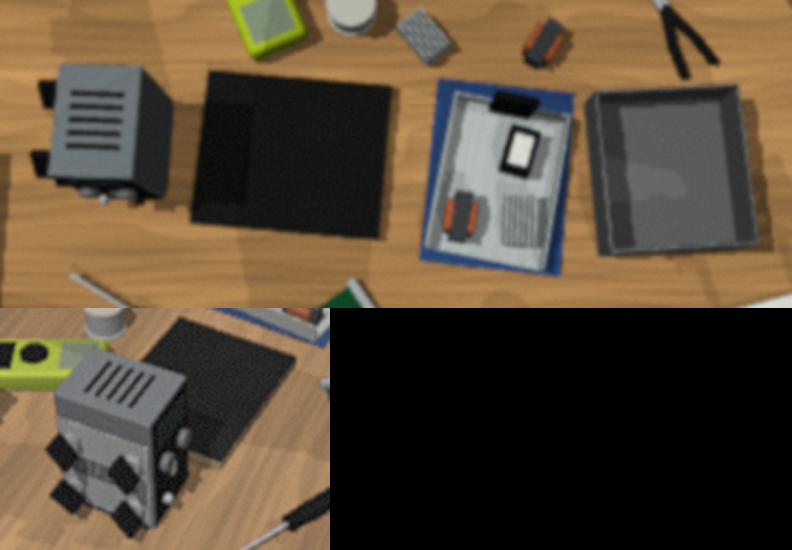

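The crop shows the unit's top face at (58,65)–(142,67)–(133,182)–(50,178) and the four wings on the side away from the board. Part4 is the grey finned block and part5 the copper one, and three parts are in the tray.

```bash
cat > m.py <<'E'
from h import *
f=grab('top')
def q(name,pts,z):
    P=np.array([ray(f,140+a/2.2,140+b/2.2,z)[:2] for a,b in pts]); e=np.roll(P,-1,0)-P
    print(name,P.round(3).tolist(),'mid',P.mean(0).round(4),'len',np.linalg.norm(e,axis=1).round(3),'ang',np.degrees(np.arctan2(e[:,1],e[:,0])).round(1))
q('board',[(210,72),(392,87),(381,238),(191,222)],.018)
q('unit',[(58,65),(142,67),(133,182),(50,178)],.185)
q('bin',[(588,95),(738,85),(758,243),(602,255)],.075)
q('mat',[(438,79),(575,93),(560,275),(421,260)],.003)
q('tray',[(455,90),(577,103),(552,270),(425,250)],.028)
q('plate',[(493,90),(540,96),(540,102),(491,97)],.085)
q('p4',[(397,33),(425,9),(453,43),(430,65)],.03)
q('p5',[(545,20),(571,38),(545,68),(523,55)],.034)
q('meter',[(228,0),(290,-10),(304,40),(262,58)],.036)
E
python3 m.py
```

```text
board [[0.64, 0.226], [0.619, -0.01], [0.424, 0.005], [0.445, 0.244]] mid [0.532  0.1159] len [0.237 0.195 0.24  0.195] ang [-95.1 175.6  84.9  -5.3]
unit [[0.607, 0.369], [0.604, 0.274], [0.474, 0.278], [0.478, 0.37]] mid [0.5409 0.3229] len [0.095 0.131 0.092 0.129] ang [-91.7 178.1  87.   -0.5]
bin [[0.594, -0.252], [0.606, -0.439], [0.411, -0.448], [0.398, -0.26]] mid [ 0.5024 -0.3499] len [0.187 0.195 0.189 0.197] ang [ -86.4 -177.2   94.1    2.3]
mat [[0.633, -0.071], [0.613, -0.25], [0.378, -0.221], [0.397, -0.046]] mid [ 0.5053 -0.1471] len [0.18  0.237 0.176 0.237] ang [-96.3 173.   83.6  -6.1]
tray [[0.612, -0.091], [0.594, -0.247], [0.383, -0.207], [0.408, -0.05]] mid [ 0.4994 -0.149 ] len [0.157 0.215 0.159 0.208] ang [-96.5 169.3  80.8 -11.4]
plate [[0.599, -0.134], [0.591, -0.191], [0.584, -0.191], [0.59, -0.131]] mid [ 0.5909 -0.1617] len [0.058 0.008 0.06  0.009] ang [-97.7 178.   83.8 -17. ]
p4 [[0.688, -0.017], [0.72, -0.054], [0.674, -0.09], [0.645, -0.06]] mid [ 0.6818 -0.0552] len [0.049 0.058 0.042 0.06 ] ang [ -48.7 -142.2  134.1   44.5]
p5 [[0.703, -0.209], [0.679, -0.242], [0.639, -0.207], [0.657, -0.179]] mid [ 0.6696 -0.2095] len [0.041 0.053 0.033 0.056] ang [-126.6  138.6   57.9  -32.7]
meter [[0.732, 0.202], [0.745, 0.122], [0.677, 0.103], [0.654, 0.156]] mid [0.7018 0.1457] len [0.081 0.07  0.059 0.09 ] ang [ -80.6 -164.3  113.9   30.3]
```

```bash
cat >> h.py <<'E'
from scipy.spatial.transform import Rotation as Ro
def down(a): 
    a=np.radians(a); c,s=np.cos(a),np.sin(a); return np.array([[c,s,0],[s,-c,0],[0,0,-1.]])
def plan(wps):
    "wps: (xyz, R or yaw deg); prints successive moves in tool axes"
    p,R,_=tool()
    for q,A in wps:
        A=down(A) if np.isscalar(A) else A
        d=R.T@(np.array(q)-p)*1000; r=np.degrees(Ro.from_matrix(R.T@A).as_rotvec())
        print('d',d.round(0),'r',r.round(1),'rows',int(np.ceil(max(np.linalg.norm(d)/41.7,np.linalg.norm(r)/7.16)))+1); p,R=np.array(q),A
def yaw():
    p,R,s=tool(); return p.round(4),np.degrees(np.arctan2(R[1,0],R[0,0])).round(1),R[:,2].round(3),s['wrist_force'].round(1),s['gripper_width'],s['clock']
E
python3 - <<'E'
from h import *
plan([((.32,-.25,.33),70),((.42,.05,.33),125),((.51,.30,.33),174.8),((.551,.4375,.30),174.8),((.551,.4375,.129),174.8)])
E
```

```text
d [ 230. -215.  -94.] r [ -0.   -0.  -52.5] rows 9
d [316.  -9.   0.] r [  0.   0. -55.] rows 9
d [153. 217.   0.] r [  0.    0.  -49.8] rows 8
d [-28. 141.  30.] r [0. 0. 0.] rows 5
d [  0.   0. 171.] r [0. 0. 0.] rows 6
```

carry_out(motion=[{"dx":30,"dy":-25,"dz":-94,"az":-7,"jaw":-1},{"dx":60,"dy":-50,"dz":-94,"az":-14,"jaw":-1},{"dx":90,"dy":-80,"dz":-94,"az":-21,"jaw":-1},{"dx":120,"dy":-108,"dz":-94,"az":-28,"jaw":-1},{"dx":150,"dy":-135,"dz":-94,"az":-35,"jaw":-1},{"dx":180,"dy":-165,"dz":-94,"az":-42,"jaw":-1},{"dx":205,"dy":-190,"dz":-94,"az":-48,"jaw":-1},{"dx":230,"dy":-215,"dz":-94,"az":-52.5,"jaw":-1}])

```text
schema error: expected keys dx, dy, dz, ax, ay, az, jaw
```

carry_out(motion=[{"dx":316,"dy":-9,"az":-55,"jaw":-1},{"dx":316,"dy":-9,"az":-55,"jaw":-1},{"dx":316,"dy":-9,"az":-55,"jaw":-1},{"dx":316,"dy":-9,"az":-55,"jaw":-1},{"dx":316,"dy":-9,"az":-55,"jaw":-1},{"dx":316,"dy":-9,"az":-55,"jaw":-1},{"dx":316,"dy":-9,"az":-55,"jaw":-1},{"dx":316,"dy":-9,"az":-55,"jaw":-1}])

```text
schema error: expected keys dx, dy, dz, ax, ay, az, jaw
```

carry_out(motion=[{"dx":153,"dy":217,"az":-50,"jaw":-1},{"dx":153,"dy":217,"az":-50,"jaw":-1},{"dx":153,"dy":217,"az":-50,"jaw":-1},{"dx":153,"dy":217,"az":-50,"jaw":-1},{"dx":153,"dy":217,"az":-50,"jaw":-1},{"dx":153,"dy":217,"az":-50,"jaw":-1},{"dx":153,"dy":217,"az":-50,"jaw":-1},{"dx":153,"dy":217,"az":-50,"jaw":-1}])

```text
schema error: expected keys dx, dy, dz, ax, ay, az, jaw
```

Run:
```python
from h import *
print(yaw()); plan([((.551,.4375,.33),174.8),((.551,.4375,.129),174.8),((.551-.09*.045,.4375-.045,.129),174.8)])
```

```text
(array([ 0.1651, -0.5245,  0.2354]), np.float64(17.5), array([-0.   ,  0.001, -1.   ]), array([-0.4,  1. ,  0.1]), 1.0007406127698133, 0.25)
d [ 657. -802.  -94.] r [  -0.    -0.  -157.3] rows 26
d [  0.   0. 201.] r [0. 0. 0.] rows 6
d [ -0. -45.   0.] r [0. 0. 0.] rows 3
```

carry_out(motion=[{"dx":30,"dy":-25,"dz":-94,"ax":0,"ay":0,"az":-7,"jaw":-1},{"dx":230,"dy":-215,"dz":-94,"ax":0,"ay":0,"az":-52.5,"jaw":-1},{"dx":230,"dy":-215,"dz":-94,"ax":0,"ay":0,"az":-52.5,"jaw":-1},{"dx":230,"dy":-215,"dz":-94,"ax":0,"ay":0,"az":-52.5,"jaw":-1},{"dx":230,"dy":-215,"dz":-94,"ax":0,"ay":0,"az":-52.5,"jaw":-1},{"dx":230,"dy":-215,"dz":-94,"ax":0,"ay":0,"az":-52.5,"jaw":-1},{"dx":230,"dy":-215,"dz":-94,"ax":0,"ay":0,"az":-52.5,"jaw":-1},{"dx":230,"dy":-215,"dz":-94,"ax":0,"ay":0,"az":-52.5,"jaw":-1}])

```text
clock: 0.92
tcp_pos: [0.3144, -0.2592, 0.3278]
orientation: [2.568, 1.81, 0.0]
wrist_force: [0.7, -1.2, -0.8]
gripper_width: 0.476
gripper_force: 0.0
```

carry_out(motion=[{"dx":316,"dy":-9,"dz":0,"ax":0,"ay":0,"az":-55,"jaw":-1},{"dx":316,"dy":-9,"dz":0,"ax":0,"ay":0,"az":-55,"jaw":-1},{"dx":316,"dy":-9,"dz":0,"ax":0,"ay":0,"az":-55,"jaw":-1},{"dx":316,"dy":-9,"dz":0,"ax":0,"ay":0,"az":-55,"jaw":-1},{"dx":316,"dy":-9,"dz":0,"ax":0,"ay":0,"az":-55,"jaw":-1},{"dx":316,"dy":-9,"dz":0,"ax":0,"ay":0,"az":-55,"jaw":-1},{"dx":316,"dy":-9,"dz":0,"ax":0,"ay":0,"az":-55,"jaw":-1},{"dx":316,"dy":-9,"dz":0,"ax":0,"ay":0,"az":-55,"jaw":-1}])

```text
clock: 1.58
tcp_pos: [0.4142, 0.0422, 0.3275]
orientation: [1.44, 2.792, 0.001]
wrist_force: [0.3, -0.7, -0.2]
gripper_width: 0.005
gripper_force: 0.0
```

carry_out(motion=[{"dx":153,"dy":217,"dz":0,"ax":0,"ay":0,"az":-50,"jaw":-1},{"dx":153,"dy":217,"dz":0,"ax":0,"ay":0,"az":-50,"jaw":-1},{"dx":153,"dy":217,"dz":0,"ax":0,"ay":0,"az":-50,"jaw":-1},{"dx":153,"dy":217,"dz":0,"ax":0,"ay":0,"az":-50,"jaw":-1},{"dx":153,"dy":217,"dz":0,"ax":0,"ay":0,"az":-50,"jaw":-1},{"dx":153,"dy":217,"dz":0,"ax":0,"ay":0,"az":-50,"jaw":-1},{"dx":153,"dy":217,"dz":0,"ax":0,"ay":0,"az":-50,"jaw":-1},{"dx":153,"dy":217,"dz":0,"ax":0,"ay":0,"az":-50,"jaw":-1}])

```text
clock: 2.25
tcp_pos: [0.5042, 0.2914, 0.3263]
orientation: [-0.124, -3.138, 0.0]
wrist_force: [-0.1, -0.6, -0.6]
gripper_width: 0.006
gripper_force: 0.0
```

Run:
```python
from h import *
print(yaw()); plan([((.551,.4375,.33),174.8),((.551,.4375,.129),174.8),((.551-.09*.045,.4375-.045,.129),174.8)])
```

```text
(array([0.5042, 0.2914, 0.3263]), np.float64(175.5), array([-0.001, -0.   , -1.   ]), array([-0.1, -0.6, -0.6]), 0.0056752257927998135, 2.25)
d [-35. 149.  -4.] r [-0.  -0.1  0.7] rows 5
d [  0.   0. 201.] r [0. 0. 0.] rows 6
d [ -0. -45.   0.] r [0. 0. 0.] rows 3
```

carry_out(motion=[{"dx":-35,"dy":149,"dz":-4,"ax":0,"ay":0,"az":0,"jaw":-1},{"dx":-35,"dy":149,"dz":-4,"ax":0,"ay":0,"az":0,"jaw":-1},{"dx":-35,"dy":149,"dz":-4,"ax":0,"ay":0,"az":0,"jaw":-1},{"dx":-35,"dy":149,"dz":-4,"ax":0,"ay":0,"az":0,"jaw":-1},{"dx":-35,"dy":149,"dz":-4,"ax":0,"ay":0,"az":0,"jaw":-1}])

```text
clock: 2.67
tcp_pos: [0.5522, 0.4368, 0.3299]
orientation: [-0.14, -3.137, 0.0]
wrist_force: [-0.6, -1.7, 0.2]
gripper_width: 0.004
gripper_force: 0.0
```

carry_out(motion=[{"dx":0,"dy":0,"dz":201,"ax":0,"ay":0,"az":0,"jaw":-1},{"dx":0,"dy":0,"dz":201,"ax":0,"ay":0,"az":0,"jaw":-1},{"dx":0,"dy":0,"dz":201,"ax":0,"ay":0,"az":0,"jaw":-1},{"dx":0,"dy":0,"dz":201,"ax":0,"ay":0,"az":0,"jaw":-1},{"dx":0,"dy":0,"dz":201,"ax":0,"ay":0,"az":0,"jaw":-1},{"dx":0,"dy":0,"dz":201,"ax":0,"ay":0,"az":0,"jaw":-1},{"dx":0,"dy":0,"dz":201,"ax":0,"ay":0,"az":0,"jaw":-1}])

```text
clock: 3.25
tcp_pos: [0.5517, 0.4326, 0.1302]
orientation: [-0.142, -3.136, 0.003]
wrist_force: [1.3, -0.5, 1.8]
gripper_width: 0.004
gripper_force: 0.0
```

Run:
```python
from h import *
print(yaw()); g=grab('side'); f=grab('top')
a=cv2.resize(g['img'][120:320,200:400],None,fx=2,fy=2); b=cv2.resize(f['img'][130:330,100:300],None,fx=2,fy=2)
cv2.imwrite('pics/c2.png',np.hstack([a,b])[:,:,::-1])
```

```text
(array([0.5517, 0.4326, 0.1302]), np.float64(174.8), array([-0.002, -0.002, -1.   ]), array([ 1.3, -0.5,  1.8]), 0.004339222581008388, 3.25)
```

View pics/c2.png

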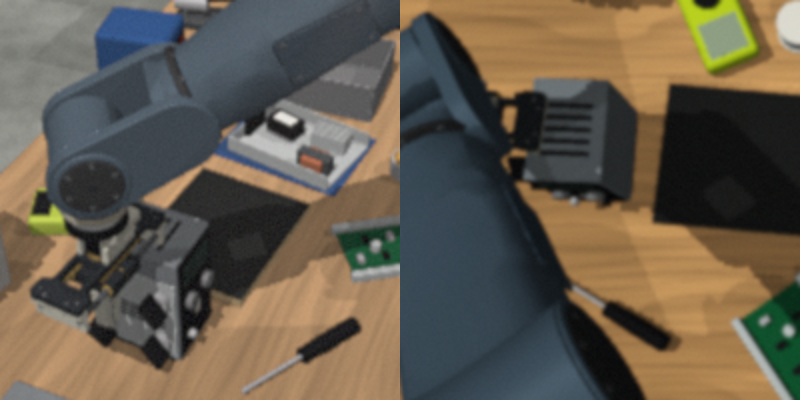

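carry_out(motion=[{"dx":0,"dy":-15,"dz":0,"ax":0,"ay":0,"az":0,"jaw":-1},{"dx":0,"dy":-30,"dz":0,"ax":0,"ay":0,"az":0,"jaw":-1},{"dx":0,"dy":-38,"dz":0,"ax":0,"ay":0,"az":0,"jaw":-1},{"dx":0,"dy":-42,"dz":0,"ax":0,"ay":0,"az":0,"jaw":-1},{"dx":0,"dy":-45,"dz":0,"ax":0,"ay":0,"az":0,"jaw":-1},{"dx":0,"dy":-48,"dz":0,"ax":0,"ay":0,"az":0,"jaw":-1},{"dx":0,"dy":-51,"dz":0,"ax":0,"ay":0,"az":0,"jaw":-1},{"dx":0,"dy":-54,"dz":0,"ax":0,"ay":0,"az":0,"jaw":-1}])

```text
clock: 4.02
tcp_pos: [0.5474, 0.3807, 0.1309]
orientation: [0.137, 3.138, 0.001]
wrist_force: [0.4, 3.5, 3.0]
gripper_width: 0.006
gripper_force: 1.9
```

carry_out(motion=[{"dx":0,"dy":-3,"dz":0,"ax":0,"ay":0,"az":0,"jaw":-1},{"dx":0,"dy":-6,"dz":0,"ax":0,"ay":0,"az":0,"jaw":-1},{"dx":0,"dy":-9,"dz":0,"ax":0,"ay":0,"az":0,"jaw":-1},{"dx":0,"dy":-12,"dz":0,"ax":0,"ay":0,"az":0,"jaw":-1},{"dx":0,"dy":-15,"dz":0,"ax":0,"ay":0,"az":0,"jaw":-1},{"dx":0,"dy":-18,"dz":0,"ax":0,"ay":0,"az":0,"jaw":-1},{"dx":0,"dy":-20,"dz":0,"ax":0,"ay":0,"az":0,"jaw":-1},{"dx":0,"dy":-20,"dz":0,"ax":0,"ay":0,"az":0,"jaw":-1}])

```text
clock: 4.68
tcp_pos: [0.5453, 0.3596, 0.1302]
orientation: [-0.139, -3.138, 0.001]
wrist_force: [0.8, 2.2, 2.5]
gripper_width: 0.005
gripper_force: 1.7
```

Run:
```python
from h import *
print(yaw()); g=grab('side'); f=grab('top')
a=cv2.resize(g['img'][120:320,200:400],None,fx=2,fy=2); b=cv2.resize(f['img'][130:330,130:330],None,fx=2,fy=2)
cv2.imwrite('pics/c3.png',np.hstack([a,b])[:,:,::-1])
```

```text
(array([0.5453, 0.3596, 0.1302]), np.float64(174.9), array([-0.001, -0.   , -1.   ]), array([0.8, 2.2, 2.5]), 0.0051823580102438585, 4.6833)
```

View pics/c3.png

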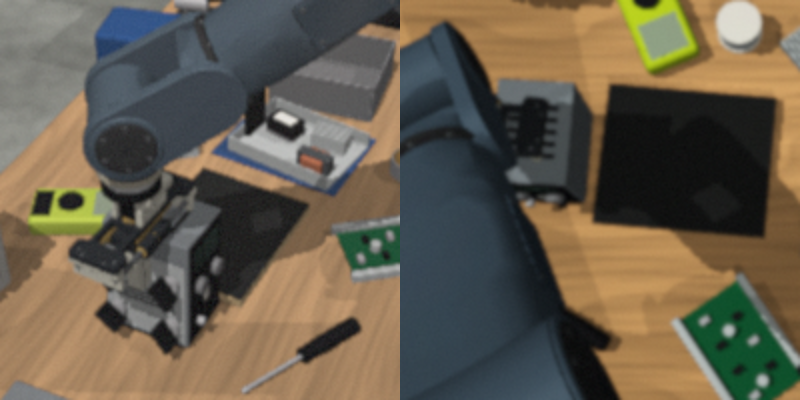

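carry_out(motion=[{"dx":0,"dy":-3,"dz":0,"ax":0,"ay":0,"az":0,"jaw":-1},{"dx":0,"dy":-6,"dz":0,"ax":0,"ay":0,"az":0,"jaw":-1},{"dx":0,"dy":-9,"dz":0,"ax":0,"ay":0,"az":0,"jaw":-1},{"dx":0,"dy":-12,"dz":0,"ax":0,"ay":0,"az":0,"jaw":-1},{"dx":0,"dy":-12,"dz":0,"ax":0,"ay":0,"az":0,"jaw":-1}])

```text
clock: 5.2
tcp_pos: [0.5442, 0.3475, 0.1301]
orientation: [-0.139, -3.138, 0.001]
wrist_force: [0.1, 1.1, -0.4]
gripper_width: 0.005
gripper_force: 0.9
```

carry_out(motion=[{"dx":0,"dy":-2,"dz":0,"ax":0,"ay":0,"az":0,"jaw":-1},{"dx":0,"dy":-4,"dz":0,"ax":0,"ay":0,"az":0,"jaw":-1},{"dx":0,"dy":-4,"dz":0,"ax":0,"ay":0,"az":0,"jaw":-1},{"dx":0,"dy":-4,"dz":0,"ax":0,"ay":0,"az":0,"jaw":-1}])

```text
clock: 5.53
tcp_pos: [0.5442, 0.3442, 0.1304]
orientation: [0.138, 3.138, -0.0]
wrist_force: [1.9, 2.6, 0.5]
gripper_width: 0.005
gripper_force: 1.5
```

Run:
```python
from h import *
print(yaw()); g=grab('side'); f=grab('top')
a=cv2.resize(g['img'][120:320,200:400],None,fx=2,fy=2); b=cv2.resize(f['img'][130:330,130:330],None,fx=2,fy=2)
cv2.imwrite('pics/c4.png',np.hstack([a,b])[:,:,::-1])
```

```text
(array([0.5442, 0.3442, 0.1304]), np.float64(175.0), array([ 0., -0., -1.]), array([1.9, 2.6, 0.5]), 0.005239873336484772, 5.5333)
```

View pics/c4.png

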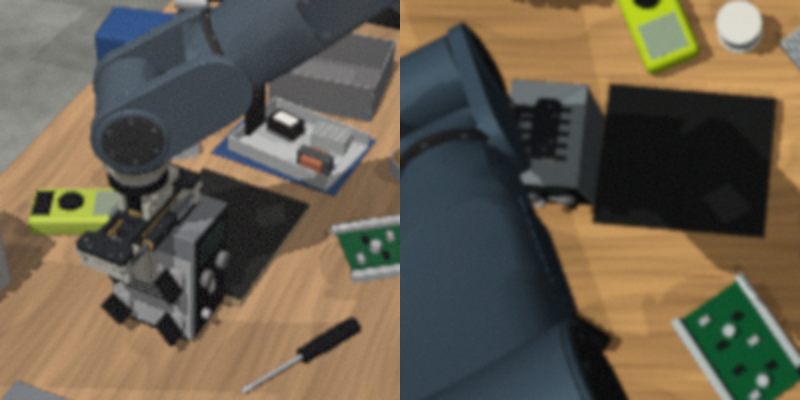

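carry_out(motion=[{"dx":0,"dy":-2,"dz":0,"ax":0,"ay":0,"az":0,"jaw":-1},{"dx":0,"dy":-3,"dz":0,"ax":0,"ay":0,"az":0,"jaw":-1},{"dx":0,"dy":-4,"dz":0,"ax":0,"ay":0,"az":0,"jaw":-1},{"dx":0,"dy":-4,"dz":0,"ax":0,"ay":0,"az":0,"jaw":-1}])

```text
clock: 5.97
tcp_pos: [0.5445, 0.341, 0.1313]
orientation: [0.138, 3.136, 0.003]
wrist_force: [4.0, 5.7, 3.7]
gripper_width: 0.007
gripper_force: 3.1
```

carry_out(motion=[{"dx":0,"dy":-2,"dz":0,"ax":0,"ay":0,"az":0,"jaw":-1},{"dx":0,"dy":-4,"dz":0,"ax":0,"ay":0,"az":0,"jaw":-1},{"dx":0,"dy":-4,"dz":0,"ax":0,"ay":0,"az":0,"jaw":-1}])

```text
clock: 6.22
tcp_pos: [0.5448, 0.3381, 0.1325]
orientation: [0.138, 3.134, 0.007]
wrist_force: [2.2, 10.9, 8.3]
gripper_width: 0.003
gripper_force: 5.9
```

carry_out(motion=[{"dx":0,"dy":-2,"dz":0,"ax":0,"ay":0,"az":0,"jaw":-1},{"dx":0,"dy":-3,"dz":0,"ax":0,"ay":0,"az":0,"jaw":-1},{"dx":0,"dy":-3,"dz":0,"ax":0,"ay":0,"az":0,"jaw":-1}])

```text
clock: 6.47
tcp_pos: [0.5448, 0.3364, 0.1337]
orientation: [0.138, 3.132, 0.011]
wrist_force: [0.4, 15.3, 15.2]
gripper_width: 0.001
gripper_force: 8.8
```

Run:
```python
from h import *
print(yaw()); g=grab('side'); f=grab('top')
a=cv2.resize(g['img'][150:300,230:360],None,fx=3,fy=3); b=cv2.resize(f['img'][150:300,150:280],None,fx=3,fy=3)
cv2.imwrite('pics/c5.png',np.hstack([a,b])[:,:,::-1])
```

```text
(array([0.5448, 0.3364, 0.1337]), np.float64(175.0), array([ 0.006,  0.007, -1.   ]), array([ 0.4, 15.3, 15.2]), 0.0012325252221834953, 6.4667)
```

View pics/c5.png

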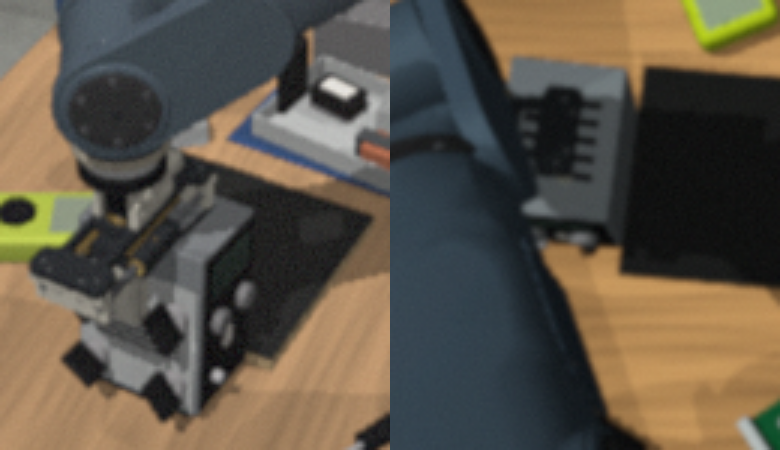

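carry_out(motion=[{"dx":0,"dy":15,"dz":0,"ax":0,"ay":0,"az":0,"jaw":-1},{"dx":0,"dy":30,"dz":0,"ax":0,"ay":0,"az":0,"jaw":-1},{"dx":0,"dy":30,"dz":0,"ax":0,"ay":0,"az":0,"jaw":-1},{"dx":0,"dy":30,"dz":-30,"ax":0,"ay":0,"az":0,"jaw":-1},{"dx":0,"dy":30,"dz":-57,"ax":0,"ay":0,"az":0,"jaw":-1},{"dx":0,"dy":30,"dz":-57,"ax":0,"ay":0,"az":0,"jaw":-1}])

```text
clock: 7.07
tcp_pos: [0.5472, 0.3634, 0.1923]
orientation: [0.138, 3.133, 0.004]
wrist_force: [-1.0, 0.8, 0.2]
gripper_width: 0.009
gripper_force: 0.0
```

carry_out(motion=[{"dx":0,"dy":-10,"dz":0,"ax":0,"ay":0,"az":0,"jaw":-1},{"dx":0,"dy":-20,"dz":0,"ax":0,"ay":0,"az":0,"jaw":-1},{"dx":0,"dy":-25,"dz":0,"ax":0,"ay":0,"az":0,"jaw":-1},{"dx":0,"dy":-30,"dz":0,"ax":0,"ay":0,"az":0,"jaw":-1},{"dx":0,"dy":-35,"dz":0,"ax":0,"ay":0,"az":0,"jaw":-1},{"dx":0,"dy":-40,"dz":0,"ax":0,"ay":0,"az":0,"jaw":-1}])

```text
clock: 7.57
tcp_pos: [0.5423, 0.323, 0.1874]
orientation: [0.138, 3.138, 0.001]
wrist_force: [0.5, 4.7, 5.5]
gripper_width: 0.006
gripper_force: 2.4
```

Run:
```python
from h import *
print(yaw()); g=grab('side'); f=grab('top')
a=cv2.resize(g['img'][150:300,230:360],None,fx=3,fy=3); b=cv2.resize(f['img'][150:300,150:280],None,fx=3,fy=3)
cv2.imwrite('pics/c6.png',np.hstack([a,b])[:,:,::-1])
```

```text
(array([0.5423, 0.323 , 0.1874]), np.float64(175.0), array([ 0.,  0., -1.]), array([0.5, 4.7, 5.5]), 0.00608671036874102, 7.5667)
```

View pics/c6.png

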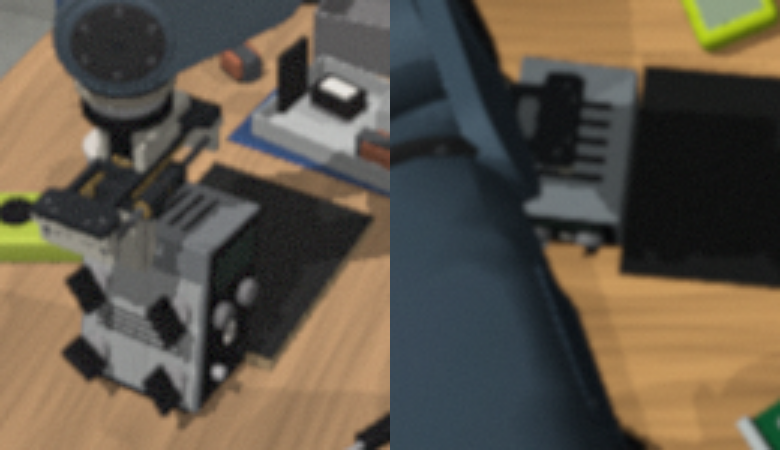

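carry_out(motion=[{"dx":0,"dy":-6,"dz":0,"ax":0,"ay":0,"az":0,"jaw":-1},{"dx":0,"dy":-12,"dz":0,"ax":0,"ay":0,"az":0,"jaw":-1},{"dx":0,"dy":-18,"dz":0,"ax":0,"ay":0,"az":0,"jaw":-1},{"dx":0,"dy":-24,"dz":0,"ax":0,"ay":0,"az":0,"jaw":-1},{"dx":0,"dy":-30,"dz":0,"ax":0,"ay":0,"az":0,"jaw":-1},{"dx":0,"dy":-36,"dz":0,"ax":0,"ay":0,"az":0,"jaw":-1},{"dx":0,"dy":-42,"dz":0,"ax":0,"ay":0,"az":0,"jaw":-1}])

```text
clock: 8.25
tcp_pos: [0.5383, 0.2807, 0.1872]
orientation: [-0.138, -3.138, 0.001]
wrist_force: [-0.3, 0.9, 2.5]
gripper_width: 0.001
gripper_force: 1.1
```

carry_out(motion=[{"dx":0,"dy":-6,"dz":0,"ax":0,"ay":0,"az":0,"jaw":-1},{"dx":0,"dy":-12,"dz":0,"ax":0,"ay":0,"az":0,"jaw":-1},{"dx":0,"dy":-18,"dz":0,"ax":0,"ay":0,"az":0,"jaw":-1},{"dx":0,"dy":-24,"dz":0,"ax":0,"ay":0,"az":0,"jaw":-1},{"dx":0,"dy":-30,"dz":0,"ax":0,"ay":0,"az":0,"jaw":-1},{"dx":0,"dy":-35,"dz":0,"ax":0,"ay":0,"az":0,"jaw":-1},{"dx":0,"dy":-35,"dz":0,"ax":0,"ay":0,"az":0,"jaw":-1}])

```text
clock: 8.83
tcp_pos: [0.5353, 0.2457, 0.1873]
orientation: [-0.139, -3.138, 0.001]
wrist_force: [-0.5, -0.2, -0.6]
gripper_width: 0.006
gripper_force: 0.0
```

Run:
```python
from h import *
print(yaw()); g=grab('side'); f=grab('top')
a=cv2.resize(g['img'][130:300,220:370],None,fx=2.6,fy=2.6); b=cv2.resize(f['img'][130:300,150:300],None,fx=2.6,fy=2.6)
cv2.imwrite('pics/c7.png',np.hstack([a,b])[:,:,::-1])
```

```text
(array([0.5353, 0.2457, 0.1873]), np.float64(174.9), array([-0., -0., -1.]), array([-0.5, -0.2, -0.6]), 0.00644582633842663, 8.8333)
```

View pics/c7.png

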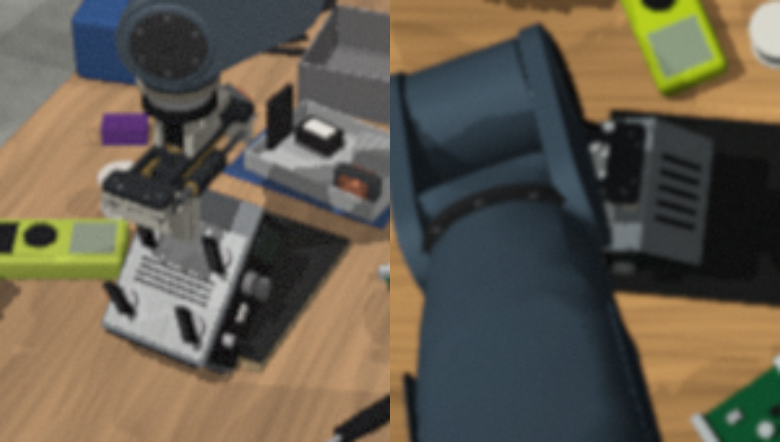

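Run:
```python
from h import *
plan([((.535,.26,.34),174.9),((.36,-.05,.36),120)]); print(manip.observe()['joint_pos'])
```

```text
d [   2.   13. -153.] r [ 0. -0.  0.] rows 5
d [ 147. -324.  -20.] r [ 0.   0.  54.9] rows 10
[ 3.52492931e-01  4.73452635e-01  1.59426066e+00  6.24289711e-05
  1.07399119e+00 -1.13007978e+00]
```

carry_out(motion=[{"dx":0,"dy":13,"dz":-40,"ax":0,"ay":0,"az":0,"jaw":-0.3},{"dx":0,"dy":13,"dz":-153,"ax":0,"ay":0,"az":0,"jaw":-0.3},{"dx":0,"dy":13,"dz":-153,"ax":0,"ay":0,"az":0,"jaw":-0.3},{"dx":0,"dy":13,"dz":-153,"ax":0,"ay":0,"az":0,"jaw":-0.3},{"dx":0,"dy":13,"dz":-153,"ax":0,"ay":0,"az":0,"jaw":-0.3}])

```text
clock: 9.35
tcp_pos: [0.5381, 0.2606, 0.3473]
orientation: [0.137, 3.129, 0.007]
wrist_force: [-0.3, -0.3, 0.5]
gripper_width: 0.311
gripper_force: 0.0
```

carry_out(motion=[{"dx":147,"dy":-324,"dz":-20,"ax":0,"ay":0,"az":55,"jaw":-0.3},{"dx":147,"dy":-324,"dz":-20,"ax":0,"ay":0,"az":55,"jaw":-0.3},{"dx":147,"dy":-324,"dz":-20,"ax":0,"ay":0,"az":55,"jaw":-0.3},{"dx":147,"dy":-324,"dz":-20,"ax":0,"ay":0,"az":55,"jaw":-0.3},{"dx":147,"dy":-324,"dz":-20,"ax":0,"ay":0,"az":55,"jaw":-0.3},{"dx":147,"dy":-324,"dz":-20,"ax":0,"ay":0,"az":55,"jaw":-0.3},{"dx":147,"dy":-324,"dz":-20,"ax":0,"ay":0,"az":55,"jaw":-0.3},{"dx":147,"dy":-324,"dz":-20,"ax":0,"ay":0,"az":55,"jaw":-0.3}])

```text
clock: 10.02
tcp_pos: [0.3716, -0.0312, 0.3588]
orientation: [1.579, 2.716, 0.0]
wrist_force: [1.3, -0.6, 0.8]
gripper_width: 0.349
gripper_force: 0.0
```

Run:
```python
from h import *
print(yaw()); g=grab('side'); f=grab('top')
cv2.imwrite('pics/full_top.png',f['img'][:,:,::-1]);cv2.imwrite('pics/full_side.png',g['img'][:,:,::-1])
a=cv2.resize(f['img'][150:280,180:340],None,fx=5,fy=4.6,interpolation=cv2.INTER_CUBIC)
cv2.imwrite('pics/c8.png',a[:,:,::-1])
```

```text
(array([ 0.3716, -0.0312,  0.3588]), np.float64(119.6), array([ 0., -0., -1.]), array([ 1.3, -0.6,  0.8]), 0.3493971296171921, 10.0167)
```

View pics/c8.png

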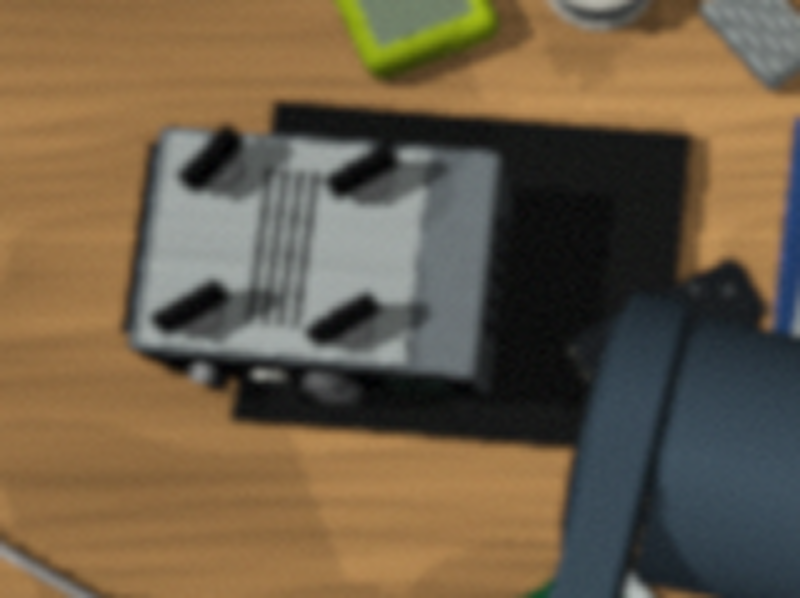

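Run:
```python
from h import *
f=grab('top'); im=f['img']
P=np.array([ray(f,180+a/5,150+b/4.6,.113)[:2] for a,b in[(160,130),(500,150),(478,385),(130,345)]]); e=np.roll(P,-1,0)-P
print(P.round(3).tolist(),np.linalg.norm(e,axis=1).round(3),np.degrees(np.arctan2(e[:,1],e[:,0])).round(1))
V=cv2.cvtColor(im,cv2.COLOR_RGB2GRAY)
m=np.zeros_like(V); poly=np.array([[180+a/5,150+b/4.6] for a,b in[(168,120),(490,145),(470,365),(140,335)]]).astype(np.int32)
cv2.fillPoly(m,[poly],255); m=((V<55)&(m>0)).astype(np.uint8)*255
for k in cv2.findContours(m,cv2.RETR_EXTERNAL,cv2.CHAIN_APPROX_NONE)[0]:
    if cv2.contourArea(k)<12: continue
    bx=cv2.boxPoints(cv2.minAreaRect(k)); Q=np.array([ray(f,*q,.150)[:2] for q in bx]); e=Q[1]-Q[0]; e2=Q[2]-Q[1]; L=max((e,e2),key=np.linalg.norm)
    mo=cv2.moments(k); c=ray(f,mo['m10']/mo['m00'],mo['m01']/mo['m00'],.15)[:2]
    print(c.round(4),'L',np.linalg.norm(e).round(3),np.linalg.norm(e2).round(3),'ang',np.degrees(np.arctan2(L[1],L[0])).round(1),bx.round(1).tolist())
```

```text
[[0.601, 0.271], [0.589, 0.091], [0.454, 0.101], [0.477, 0.281]] [0.18  0.135 0.182 0.124] [-94.  175.8  82.6  -4.9]
[0.4867 0.1663] L 0.034 0.012 ang -58.6 [[241.3000030517578, 220.8000030517578], [253.10000610351562, 213.8000030517578], [255.5, 217.89999389648438], [243.8000030517578, 224.89999389648438]]
[0.4937 0.243 ] L 0.036 0.014 ang -58.4 [[210.60000610351562, 218.3000030517578], [223.10000610351562, 210.8000030517578], [225.8000030517578, 215.3000030517578], [213.3000030517578, 222.8000030517578]]
[0.5753 0.1535] L 0.033 0.111 ang -94.8 [[234.10000610351562, 190.0], [235.10000610351562, 177.1999969482422], [278.1000061035156, 180.5], [277.1000061035156, 193.3000030517578]]
[0.5772 0.2354] L 0.037 0.015 ang -34.9 [[215.89999389648438, 188.39999389648438], [224.60000610351562, 176.89999389648438], [229.0, 180.3000030517578], [220.39999389648438, 191.8000030517578]]
```

Run:
```python
from h import *
A=(.4867,.1663); print(yaw())
plan([((*A,.22),121.4),((*A,.146),121.4),((*A,.146),83),((*A,.22),83)])
```

```text
(array([ 0.3723, -0.0319,  0.3592]), np.float64(119.7), array([ 0.001, -0.   , -1.   ]), array([-0.3, -0.1, -0.5]), 0.3507102018799502, 10.1667)
d [116. 197. 139.] r [ 0.   0.  -1.7] rows 8
d [ 0.  0. 74.] r [0. 0. 0.] rows 3
d [0. 0. 0.] r [ 0.   0.  38.4] rows 7
d [  0.   0. -74.] r [0. 0. 0.] rows 3
```

carry_out(motion=[{"dx":116,"dy":197,"dz":60,"ax":0,"ay":0,"az":-2,"jaw":-0.1},{"dx":116,"dy":197,"dz":80,"ax":0,"ay":0,"az":-2,"jaw":-0.1},{"dx":116,"dy":197,"dz":139,"ax":0,"ay":0,"az":-2,"jaw":-0.1},{"dx":116,"dy":197,"dz":139,"ax":0,"ay":0,"az":-2,"jaw":-0.1},{"dx":116,"dy":197,"dz":139,"ax":0,"ay":0,"az":-2,"jaw":-0.1},{"dx":116,"dy":197,"dz":139,"ax":0,"ay":0,"az":-2,"jaw":-0.1},{"dx":116,"dy":197,"dz":139,"ax":0,"ay":0,"az":-2,"jaw":-0.1},{"dx":116,"dy":197,"dz":139,"ax":0,"ay":0,"az":-2,"jaw":-0.1}])

```text
clock: 10.83
tcp_pos: [0.4852, 0.1724, 0.2161]
orientation: [-1.515, -2.747, 0.005]
wrist_force: [1.1, 0.5, -0.2]
gripper_width: 0.45
gripper_force: 0.0
```

Run:
```python
from h import *
A=(.4867,.1663); print(yaw())
plan([((*A,.146),121.4)])
g=grab('side'); cv2.imwrite('pics/c9.png',cv2.resize(g['img'][150:290,230:390],None,fx=4,fy=4,interpolation=cv2.INTER_CUBIC)[:,:,::-1])
```

```text
(array([0.4852, 0.1724, 0.2161]), np.float64(122.2), array([-0.005, -0.001, -1.   ]), array([ 1.1,  0.5, -0.2]), 0.44952635930942403, 10.8333)
d [-6. -2. 70.] r [-0.3 -0.1  0.8] rows 3
```

View pics/c9.png

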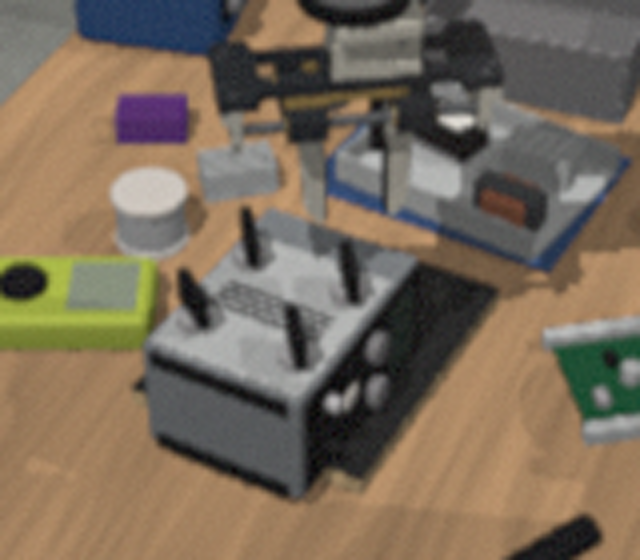

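carry_out(motion=[{"dx":0,"dy":0,"dz":0,"ax":0,"ay":0,"az":0,"jaw":-0.1},{"dx":0,"dy":0,"dz":30,"ax":0,"ay":0,"az":0,"jaw":-0.1},{"dx":0,"dy":0,"dz":60,"ax":0,"ay":0,"az":0,"jaw":-0.1},{"dx":0,"dy":0,"dz":74,"ax":0,"ay":0,"az":0,"jaw":-0.1},{"dx":0,"dy":0,"dz":74,"ax":0,"ay":0,"az":0,"jaw":-0.1},{"dx":0,"dy":0,"dz":74,"ax":0,"ay":0,"az":0,"jaw":-0.1}])

```text
clock: 11.38
tcp_pos: [0.4859, 0.1684, 0.147]
orientation: [1.524, 2.747, 0.001]
wrist_force: [-0.7, -0.6, 0.5]
gripper_width: 0.451
gripper_force: 0.0
```

carry_out(motion=[{"dx":0,"dy":0,"dz":0,"ax":0,"ay":0,"az":0,"jaw":-1},{"dx":0,"dy":0,"dz":0,"ax":0,"ay":0,"az":0,"jaw":-1},{"dx":0,"dy":0,"dz":0,"ax":0,"ay":0,"az":0,"jaw":-1},{"dx":0,"dy":0,"dz":0,"ax":0,"ay":0,"az":0,"jaw":-1},{"dx":0,"dy":0,"dz":0,"ax":0,"ay":0,"az":0,"jaw":-1}], grip_force=15)

```text
clock: 11.8
tcp_pos: [0.4866, 0.1691, 0.1469]
orientation: [1.523, 2.745, 0.004]
wrist_force: [2.8, 2.1, -0.6]
gripper_width: 0.141
gripper_force: 1.7
```

Run:
```python
from h import *
A=(.4867,.1663); print(yaw(),manip.observe()['wrist_torque'])
```

```text
(array([0.4866, 0.1691, 0.1469]), np.float64(122.0), array([ 0.003,  0.001, -1.   ]), array([ 2.8,  2.1, -0.6]), 0.14051768800659278, 11.8) [ 0.33576885 -0.60370872  0.03377998]
```

carry_out(motion=[{"dx":0,"dy":0,"dz":0,"ax":0,"ay":0,"az":0,"jaw":-1},{"dx":0,"dy":0,"dz":0,"ax":0,"ay":0,"az":0,"jaw":-1}])

```text
clock: 11.97
tcp_pos: [0.4868, 0.1691, 0.1469]
orientation: [1.523, 2.745, 0.004]
wrist_force: [3.5, 3.5, 4.4]
gripper_width: 0.109
gripper_force: 15.0
```

carry_out(motion=[{"dx":0,"dy":0,"dz":0,"ax":0,"ay":0,"az":6,"jaw":-1},{"dx":0,"dy":0,"dz":0,"ax":0,"ay":0,"az":12,"jaw":-1},{"dx":0,"dy":0,"dz":0,"ax":0,"ay":0,"az":18,"jaw":-1},{"dx":0,"dy":0,"dz":0,"ax":0,"ay":0,"az":24,"jaw":-1},{"dx":0,"dy":0,"dz":0,"ax":0,"ay":0,"az":30,"jaw":-1},{"dx":0,"dy":0,"dz":0,"ax":0,"ay":0,"az":36,"jaw":-1},{"dx":0,"dy":0,"dz":0,"ax":0,"ay":0,"az":39,"jaw":-1},{"dx":0,"dy":0,"dz":0,"ax":0,"ay":0,"az":39,"jaw":-1}])

```text
clock: 12.63
tcp_pos: [0.4868, 0.169, 0.1469]
orientation: [2.356, 2.077, 0.004]
wrist_force: [4.7, 2.9, 6.1]
gripper_width: 0.107
gripper_force: 15.0
```

Run:
```python
from h import *
print(yaw(),manip.observe()['wrist_torque'])
```

```text
(array([0.4868, 0.169 , 0.1469]), np.float64(82.8), array([ 0.003,  0.001, -1.   ]), array([4.7, 2.9, 6.1]), 0.10667268584783196, 12.6333) [ 0.47887573 -0.86618728  0.15674183]
```

```bash
cat >> h.py <<'E'
def bolt(C,a,up=.215):
    p,R,_=tool(); y=yaw()[1]
    plan([((p[0],p[1],up),y),((*C,up),a),((*C,.146),a),((*C,.146),82.5)])
E
python3 -c "
from h import *
bolt((.4937,.2445),121.6)"
```

```text
d [  0.   0. -68.] r [ 0.2 -0.1 -0. ] rows 3
d [76. -3.  0.] r [  0.    0.  -38.8] rows 7
d [ 0.  0. 69.] r [0. 0. 0.] rows 3
d [0. 0. 0.] r [ 0.   0.  39.1] rows 7
```

carry_out(motion=[{"dx":0,"dy":0,"dz":0,"ax":0,"ay":0,"az":0,"jaw":-0.1},{"dx":0,"dy":0,"dz":0,"ax":0,"ay":0,"az":0,"jaw":-0.1},{"dx":0,"dy":0,"dz":0,"ax":0,"ay":0,"az":0,"jaw":-0.1},{"dx":0,"dy":0,"dz":-35,"ax":0,"ay":0,"az":0,"jaw":-0.1},{"dx":0,"dy":0,"dz":-68,"ax":0,"ay":0,"az":0,"jaw":-0.1}])

```text
clock: 13.05
tcp_pos: [0.4843, 0.1682, 0.2135]
orientation: [-2.352, -2.08, 0.007]
wrist_force: [0.8, -0.3, 0.8]
gripper_width: 0.414
gripper_force: 0.0
```

carry_out(motion=[{"dx":77,"dy":-3,"dz":0,"ax":0,"ay":0,"az":-39,"jaw":-0.1},{"dx":77,"dy":-3,"dz":0,"ax":0,"ay":0,"az":-39,"jaw":-0.1},{"dx":77,"dy":-3,"dz":0,"ax":0,"ay":0,"az":-39,"jaw":-0.1},{"dx":77,"dy":-3,"dz":0,"ax":0,"ay":0,"az":-39,"jaw":-0.1},{"dx":77,"dy":-3,"dz":0,"ax":0,"ay":0,"az":-39,"jaw":-0.1},{"dx":77,"dy":-3,"dz":0,"ax":0,"ay":0,"az":-39,"jaw":-0.1},{"dx":77,"dy":-3,"dz":0,"ax":0,"ay":0,"az":-39,"jaw":-0.1},{"dx":77,"dy":-3,"dz":0,"ax":0,"ay":0,"az":-39,"jaw":-0.1}])

```text
clock: 13.72
tcp_pos: [0.4919, 0.2453, 0.2138]
orientation: [-1.526, -2.745, 0.001]
wrist_force: [1.0, -0.2, 0.6]
gripper_width: 0.453
gripper_force: 0.0
```

Run:
```python
from h import *
print(yaw()); plan([((.4937,.2445,.146),121.6)])
f=grab('top'); cv2.imwrite('pics/t1.png',f['img'][:,:,::-1])
```

```text
(array([0.4919, 0.2453, 0.2138]), np.float64(121.8), array([-0.001, -0.   , -1.   ]), array([ 1. , -0.2,  0.6]), 0.4533564087283827, 13.7167)
d [-2.  1. 68.] r [-0.1 -0.   0.2] rows 3
```

Position is good, so I'll lower, grip and turn in one batch.

carry_out(motion=[{"dx":-1,"dy":1,"dz":30,"ax":0,"ay":0,"az":0,"jaw":-0.1},{"dx":-1,"dy":1,"dz":60,"ax":0,"ay":0,"az":0,"jaw":-0.1},{"dx":-1,"dy":1,"dz":68,"ax":0,"ay":0,"az":0,"jaw":-0.1},{"dx":-1,"dy":1,"dz":68,"ax":0,"ay":0,"az":0,"jaw":-0.1},{"dx":-1,"dy":1,"dz":68,"ax":0,"ay":0,"az":0,"jaw":-0.1}])

```text
clock: 14.18
tcp_pos: [0.4938, 0.2452, 0.1468]
orientation: [-1.525, -2.747, 0.0]
wrist_force: [-0.6, 0.8, -0.1]
gripper_width: 0.451
gripper_force: 0.0
```

carry_out(motion=[{"dx":0,"dy":0,"dz":0,"ax":0,"ay":0,"az":0,"jaw":-1},{"dx":0,"dy":0,"dz":0,"ax":0,"ay":0,"az":0,"jaw":-1},{"dx":0,"dy":0,"dz":0,"ax":0,"ay":0,"az":0,"jaw":-1},{"dx":0,"dy":0,"dz":0,"ax":0,"ay":0,"az":0,"jaw":-1},{"dx":0,"dy":0,"dz":0,"ax":0,"ay":0,"az":0,"jaw":-1},{"dx":0,"dy":0,"dz":0,"ax":0,"ay":0,"az":0,"jaw":-1},{"dx":0,"dy":0,"dz":0,"ax":0,"ay":0,"az":0,"jaw":-1}])

```text
clock: 14.77
tcp_pos: [0.4938, 0.2453, 0.1465]
orientation: [1.524, 2.747, 0.001]
wrist_force: [-0.2, 0.6, 3.5]
gripper_width: 0.106
gripper_force: 15.0
```

carry_out(motion=[{"dx":0,"dy":0,"dz":0,"ax":0,"ay":0,"az":6,"jaw":-1},{"dx":0,"dy":0,"dz":0,"ax":0,"ay":0,"az":12,"jaw":-1},{"dx":0,"dy":0,"dz":0,"ax":0,"ay":0,"az":18,"jaw":-1},{"dx":0,"dy":0,"dz":0,"ax":0,"ay":0,"az":24,"jaw":-1},{"dx":0,"dy":0,"dz":0,"ax":0,"ay":0,"az":30,"jaw":-1},{"dx":0,"dy":0,"dz":0,"ax":0,"ay":0,"az":36,"jaw":-1},{"dx":0,"dy":0,"dz":0,"ax":0,"ay":0,"az":39,"jaw":-1},{"dx":0,"dy":0,"dz":0,"ax":0,"ay":0,"az":39,"jaw":-1}])

```text
clock: 15.43
tcp_pos: [0.4944, 0.2454, 0.1465]
orientation: [2.355, 2.078, 0.003]
wrist_force: [4.0, 1.6, 1.8]
gripper_width: 0.109
gripper_force: 15.0
```

Run:
```python
from h import *
print(yaw(),manip.observe()['wrist_torque']); bolt((.577,.2365),145)
```

```text
(array([0.4944, 0.2454, 0.1465]), np.float64(82.8), array([ 0.002,  0.001, -1.   ]), array([4. , 1.6, 1.8]), 0.10938619597888326, 15.4333) [ 0.2822601  -0.75696122  0.18534213]
d [  0.   0. -68.] r [ 0.1 -0.1  0. ] rows 3
d [ 1. 83.  0.] r [  0.    0.  -62.2] rows 10
d [ 0.  0. 69.] r [0. 0. 0.] rows 3
d [0. 0. 0.] r [ 0.   0.  62.5] rows 10
```

carry_out(motion=[{"dx":0,"dy":0,"dz":0,"ax":0,"ay":0,"az":0,"jaw":-0.1},{"dx":0,"dy":0,"dz":0,"ax":0,"ay":0,"az":0,"jaw":-0.1},{"dx":0,"dy":0,"dz":0,"ax":0,"ay":0,"az":0,"jaw":-0.1},{"dx":0,"dy":0,"dz":-35,"ax":0,"ay":0,"az":0,"jaw":-0.1},{"dx":0,"dy":0,"dz":-68,"ax":0,"ay":0,"az":0,"jaw":-0.1}])

```text
clock: 15.85
tcp_pos: [0.4924, 0.2447, 0.2136]
orientation: [-2.351, -2.081, 0.007]
wrist_force: [0.5, 0.2, 0.9]
gripper_width: 0.414
gripper_force: 0.0
```

carry_out(motion=[{"dx":3,"dy":84,"dz":0,"ax":0,"ay":0,"az":-56,"jaw":-0.1},{"dx":3,"dy":84,"dz":0,"ax":0,"ay":0,"az":-56,"jaw":-0.1},{"dx":3,"dy":84,"dz":0,"ax":0,"ay":0,"az":-56,"jaw":-0.1},{"dx":3,"dy":84,"dz":0,"ax":0,"ay":0,"az":-56,"jaw":-0.1},{"dx":3,"dy":84,"dz":0,"ax":0,"ay":0,"az":-56,"jaw":-0.1},{"dx":3,"dy":84,"dz":0,"ax":0,"ay":0,"az":-56,"jaw":-0.1},{"dx":3,"dy":84,"dz":0,"ax":0,"ay":0,"az":-56,"jaw":-0.1},{"dx":3,"dy":84,"dz":0,"ax":0,"ay":0,"az":-56,"jaw":-0.1}])

```text
clock: 16.52
tcp_pos: [0.577, 0.2377, 0.2137]
orientation: [-1.09, -2.946, 0.001]
wrist_force: [0.0, 0.1, 0.0]
gripper_width: 0.452
gripper_force: 0.0
```

carry_out(motion=[{"dx":0,"dy":0,"dz":0,"ax":0,"ay":0,"az":-4,"jaw":-0.1},{"dx":0,"dy":0,"dz":30,"ax":0,"ay":0,"az":-4,"jaw":-0.1},{"dx":0,"dy":0,"dz":60,"ax":0,"ay":0,"az":-4,"jaw":-0.1},{"dx":0,"dy":0,"dz":68,"ax":0,"ay":0,"az":-4,"jaw":-0.1},{"dx":0,"dy":0,"dz":68,"ax":0,"ay":0,"az":-4,"jaw":-0.1},{"dx":0,"dy":0,"dz":68,"ax":0,"ay":0,"az":-4,"jaw":-0.1}])

```text
clock: 17.02
tcp_pos: [0.5775, 0.2379, 0.1468]
orientation: [-0.997, -2.979, 0.0]
wrist_force: [-0.1, 0.4, 0.2]
gripper_width: 0.453
gripper_force: 0.0
```

carry_out(motion=[{"dx":0,"dy":0,"dz":0,"ax":0,"ay":0,"az":0,"jaw":-1},{"dx":0,"dy":0,"dz":0,"ax":0,"ay":0,"az":0,"jaw":-1},{"dx":0,"dy":0,"dz":0,"ax":0,"ay":0,"az":0,"jaw":-1},{"dx":0,"dy":0,"dz":0,"ax":0,"ay":0,"az":0,"jaw":-1},{"dx":0,"dy":0,"dz":0,"ax":0,"ay":0,"az":0,"jaw":-1},{"dx":0,"dy":0,"dz":0,"ax":0,"ay":0,"az":0,"jaw":-1},{"dx":0,"dy":0,"dz":0,"ax":0,"ay":0,"az":0,"jaw":-1}])

```text
clock: 17.6
tcp_pos: [0.577, 0.2374, 0.1465]
orientation: [-0.998, -2.978, 0.002]
wrist_force: [-3.5, -3.3, 5.6]
gripper_width: 0.106
gripper_force: 14.9
```

Run:
```python
from h import *
print(yaw(),manip.observe()['wrist_torque'])
```

```text
(array([0.577 , 0.2374, 0.1465]), np.float64(143.0), array([-0.001, -0.001, -1.   ]), array([-3.5, -3.3,  5.6]), 0.10555864755446606, 17.6) [-0.69135506  0.52302438 -0.02551318]
```

carry_out(motion=[{"dx":0,"dy":0,"dz":0,"ax":0,"ay":0,"az":7,"jaw":-1},{"dx":0,"dy":0,"dz":0,"ax":0,"ay":0,"az":14,"jaw":-1},{"dx":0,"dy":0,"dz":0,"ax":0,"ay":0,"az":21,"jaw":-1},{"dx":0,"dy":0,"dz":0,"ax":0,"ay":0,"az":28,"jaw":-1},{"dx":0,"dy":0,"dz":0,"ax":0,"ay":0,"az":35,"jaw":-1},{"dx":0,"dy":0,"dz":0,"ax":0,"ay":0,"az":42,"jaw":-1},{"dx":0,"dy":0,"dz":0,"ax":0,"ay":0,"az":49,"jaw":-1},{"dx":0,"dy":0,"dz":0,"ax":0,"ay":0,"az":55,"jaw":-1}])

```text
clock: 18.27
tcp_pos: [0.5779, 0.2374, 0.1466]
orientation: [2.266, 2.174, 0.001]
wrist_force: [1.2, -3.0, 1.2]
gripper_width: 0.109
gripper_force: 15.0
```

carry_out(motion=[{"dx":0,"dy":0,"dz":0,"ax":0,"ay":0,"az":3,"jaw":-1},{"dx":0,"dy":0,"dz":0,"ax":0,"ay":0,"az":5.5,"jaw":-1},{"dx":0,"dy":0,"dz":0,"ax":0,"ay":0,"az":5.5,"jaw":-1}])

```text
clock: 18.52
tcp_pos: [0.578, 0.2376, 0.1465]
orientation: [2.363, 2.068, 0.002]
wrist_force: [2.8, -2.8, 2.2]
gripper_width: 0.112
gripper_force: 15.3
```

Run:
```python
from h import *
print(yaw(),manip.observe()['wrist_torque'])
```

```text
(array([0.578 , 0.2376, 0.1465]), np.float64(82.4), array([ 0.002, -0.   , -1.   ]), array([ 2.8, -2.8,  2.2]), 0.11178604956294996, 18.5167) [-0.55614713 -0.49485249  0.25406392]
```

carry_out(motion=[{"dx":0,"dy":0,"dz":0,"ax":0,"ay":0,"az":0,"jaw":-0.1},{"dx":0,"dy":0,"dz":0,"ax":0,"ay":0,"az":0,"jaw":-0.1},{"dx":0,"dy":0,"dz":0,"ax":0,"ay":0,"az":0,"jaw":-0.1},{"dx":0,"dy":0,"dz":-35,"ax":0,"ay":0,"az":0,"jaw":-0.1},{"dx":0,"dy":0,"dz":-68,"ax":0,"ay":0,"az":0,"jaw":-0.1}])

```text
clock: 18.93
tcp_pos: [0.5762, 0.2377, 0.2134]
orientation: [-2.36, -2.07, 0.006]
wrist_force: [0.1, 0.1, 1.2]
gripper_width: 0.411
gripper_force: 0.0
```

carry_out(motion=[{"dx":-78,"dy":3,"dz":0,"ax":0,"ay":0,"az":-47,"jaw":-0.1},{"dx":-78,"dy":3,"dz":0,"ax":0,"ay":0,"az":-47,"jaw":-0.1},{"dx":-78,"dy":3,"dz":0,"ax":0,"ay":0,"az":-47,"jaw":-0.1},{"dx":-78,"dy":3,"dz":0,"ax":0,"ay":0,"az":-47,"jaw":-0.1},{"dx":-78,"dy":3,"dz":0,"ax":0,"ay":0,"az":-47,"jaw":-0.1},{"dx":-78,"dy":3,"dz":0,"ax":0,"ay":0,"az":-47,"jaw":-0.1},{"dx":-78,"dy":3,"dz":0,"ax":0,"ay":0,"az":-47,"jaw":-0.1},{"dx":-78,"dy":3,"dz":0,"ax":0,"ay":0,"az":-47,"jaw":-0.1}])

```text
clock: 19.6
tcp_pos: [0.5698, 0.1602, 0.214]
orientation: [-1.335, -2.843, 0.0]
wrist_force: [-0.4, 0.5, 0.4]
gripper_width: 0.452
gripper_force: 0.0
```

carry_out(motion=[{"dx":0,"dy":0,"dz":30,"ax":0,"ay":0,"az":0,"jaw":-0.1},{"dx":0,"dy":0,"dz":60,"ax":0,"ay":0,"az":0,"jaw":-0.1},{"dx":0,"dy":0,"dz":68,"ax":0,"ay":0,"az":0,"jaw":-0.1},{"dx":0,"dy":0,"dz":68,"ax":0,"ay":0,"az":0,"jaw":-0.1},{"dx":0,"dy":0,"dz":68,"ax":0,"ay":0,"az":0,"jaw":-0.1}])

```text
clock: 20.02
tcp_pos: [0.5703, 0.1603, 0.1468]
orientation: [1.342, 2.84, 0.0]
wrist_force: [-0.1, 0.6, 0.4]
gripper_width: 0.452
gripper_force: 0.0
```

carry_out(motion=[{"dx":0,"dy":0,"dz":0,"ax":0,"ay":0,"az":0,"jaw":-1},{"dx":0,"dy":0,"dz":0,"ax":0,"ay":0,"az":0,"jaw":-1},{"dx":0,"dy":0,"dz":0,"ax":0,"ay":0,"az":0,"jaw":-1},{"dx":0,"dy":0,"dz":0,"ax":0,"ay":0,"az":0,"jaw":-1},{"dx":0,"dy":0,"dz":0,"ax":0,"ay":0,"az":0,"jaw":-1},{"dx":0,"dy":0,"dz":0,"ax":0,"ay":0,"az":0,"jaw":-1},{"dx":0,"dy":0,"dz":0,"ax":0,"ay":0,"az":0,"jaw":-1}])

```text
clock: 20.6
tcp_pos: [0.5701, 0.1599, 0.1465]
orientation: [1.341, 2.841, -0.0]
wrist_force: [-1.5, -3.1, 4.5]
gripper_width: 0.107
gripper_force: 14.8
```

Run:
```python
from h import *
print(yaw(),manip.observe()['wrist_torque'])
```

```text
(array([0.5701, 0.1599, 0.1465]), np.float64(129.5), array([ 0., -0., -1.]), array([-1.5, -3.1,  4.5]), 0.10655752541778242, 20.6) [-0.51848468  0.09245314 -0.03108815]
```

carry_out(motion=[{"dx":0,"dy":0,"dz":0,"ax":0,"ay":0,"az":7,"jaw":-1},{"dx":0,"dy":0,"dz":0,"ax":0,"ay":0,"az":14,"jaw":-1},{"dx":0,"dy":0,"dz":0,"ax":0,"ay":0,"az":21,"jaw":-1},{"dx":0,"dy":0,"dz":0,"ax":0,"ay":0,"az":28,"jaw":-1},{"dx":0,"dy":0,"dz":0,"ax":0,"ay":0,"az":35,"jaw":-1},{"dx":0,"dy":0,"dz":0,"ax":0,"ay":0,"az":42,"jaw":-1},{"dx":0,"dy":0,"dz":0,"ax":0,"ay":0,"az":47,"jaw":-1},{"dx":0,"dy":0,"dz":0,"ax":0,"ay":0,"az":47,"jaw":-1}])

```text
clock: 21.27
tcp_pos: [0.5707, 0.1601, 0.1465]
orientation: [2.366, 2.066, 0.002]
wrist_force: [3.6, -1.1, 2.0]
gripper_width: 0.108
gripper_force: 15.2
```

Run:
```python
from h import *
print(yaw(),manip.observe()['wrist_torque'])
```

```text
(array([0.5707, 0.1601, 0.1465]), np.float64(82.3), array([ 0.002,  0.   , -1.   ]), array([ 3.6, -1.1,  2. ]), 0.10803713433764357, 21.2667) [-0.29955461 -0.62088009  0.24895477]
```

carry_out(motion=[{"dx":0,"dy":0,"dz":0,"ax":0,"ay":0,"az":0,"jaw":-0.1},{"dx":0,"dy":0,"dz":0,"ax":0,"ay":0,"az":0,"jaw":-0.1},{"dx":0,"dy":0,"dz":0,"ax":0,"ay":0,"az":0,"jaw":-0.1},{"dx":0,"dy":0,"dz":-35,"ax":0,"ay":0,"az":0,"jaw":-0.1},{"dx":0,"dy":0,"dz":-150,"ax":0,"ay":0,"az":0,"jaw":0.2},{"dx":0,"dy":0,"dz":-170,"ax":0,"ay":0,"az":0,"jaw":0.2},{"dx":0,"dy":-150,"dz":-200,"ax":0,"ay":0,"az":0,"jaw":0.2},{"dx":0,"dy":-150,"dz":-200,"ax":0,"ay":0,"az":0,"jaw":0.2}])

```text
clock: 21.93
tcp_pos: [0.4973, 0.1697, 0.3058]
orientation: [2.362, 2.071, 0.003]
wrist_force: [0.1, 0.8, 0.5]
gripper_width: 0.589
gripper_force: 0.0
```

carry_out(motion=[{"dx":-40,"dy":-100,"dz":0,"ax":0,"ay":0,"az":0,"jaw":0.2},{"dx":-40,"dy":-100,"dz":0,"ax":0,"ay":0,"az":0,"jaw":0.2},{"dx":-40,"dy":-100,"dz":0,"ax":0,"ay":0,"az":0,"jaw":0.2},{"dx":-40,"dy":-100,"dz":0,"ax":0,"ay":0,"az":0,"jaw":0.2}])

```text
clock: 22.27
tcp_pos: [0.3893, 0.1425, 0.3045]
orientation: [-2.36, -2.073, 0.001]
wrist_force: [-0.2, 0.1, 0.9]
gripper_width: 0.6
gripper_force: 0.0
```

Run:
```python
from h import *
print(yaw()); f=grab('top'); g=grab('side')
a=cv2.resize(f['img'][130:280,190:510],None,fx=2.5,fy=2.5,interpolation=cv2.INTER_CUBIC)
b=cv2.resize(g['img'][130:210,290:450],None,fx=2.5,fy=2.5,interpolation=cv2.INTER_CUBIC)
c=np.zeros((a.shape[0]+b.shape[0],800,3),np.uint8);c[:a.shape[0]]=a;c[a.shape[0]:,:b.shape[1]]=b
cv2.imwrite('pics/c10.png',c[:,:,::-1])
```

```text
(array([0.3893, 0.1425, 0.3045]), np.float64(82.6), array([-0.001,  0.   , -1.   ]), array([-0.2,  0.1,  0.9]), 0.6002487725699404, 22.2667)
```

View pics/c10.png

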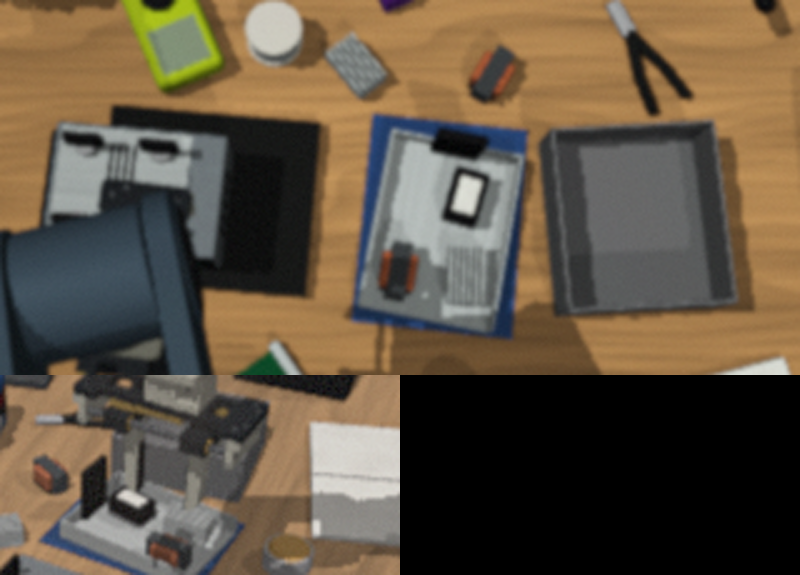

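```bash
cat > pl.py <<'E'
from h import *
f=grab('top'); im=f['img']; V=cv2.cvtColor(im,cv2.COLOR_RGB2GRAY)
m=np.zeros_like(V); m[176:200,355:395]=((V<55)*255)[176:200,355:395]
k=max(cv2.findContours(m,cv2.RETR_EXTERNAL,cv2.CHAIN_APPROX_NONE)[0],key=cv2.contourArea)
bx=cv2.boxPoints(cv2.minAreaRect(k)); bx=bx[np.argsort(bx[:,1])]; t=bx[:2][np.argsort(bx[:2,0])]
L,Rr=ray(f,*t[0],.088)[:2],ray(f,*t[1],.088)[:2]
d=Rr-L; n=np.array([-d[1],d[0]])/np.linalg.norm(d)
print(bx.round(1).tolist(),L,Rr,np.linalg.norm(d),'yaw',np.degrees(np.arctan2(n[1],n[0])),'plate',((L+Rr)/2-.006*n).round(4),'tray',((L+Rr)/2-.1*n).round(4))
H,S,VV=cv2.split(cv2.cvtColor(im,cv2.COLOR_RGB2HSV))
mm=np.zeros_like(V); r=((H>100)&(H<125)&(S>120)&(VV>60)); mm[165:275,320:410]=(r*255)[165:275,320:410]
hull=cv2.convexHull(cv2.findNonZero(mm)); bx=cv2.boxPoints(cv2.minAreaRect(hull)); P=np.array([ray(f,*q,.003)[:2] for q in bx]); e=np.roll(P,-1,0)-P
print('mat',P.mean(0),np.linalg.norm(e,axis=1),np.degrees(np.arctan2(e[:,1],e[:,0])))
E
python3 pl.py
```

```text
[[363.6000061035156, 178.89999389648438], [386.70001220703125, 183.5], [361.5, 189.5], [384.6000061035156, 194.10000610351562]] [ 0.60371807 -0.13224315] [ 0.59069186 -0.19404144] 0.06315624957770236 yaw -11.902901946629006 plate [ 0.5913 -0.1619] tray [ 0.4994 -0.1425]
mat [ 0.50570912 -0.14632039] [0.23441748 0.17858812 0.2340167  0.17234065] [ -6.56851937 -96.24567372 171.90080566  83.92703998]
```

```bash
python3 -c "
from h import *
print(yaw()); plan([((.5915,-.162,.20),80.5),((.5915,-.162,.069),80.5)])"
```

```text
(array([0.3936, 0.1434, 0.3046]), np.float64(82.5), array([ 0.001,  0.   , -1.   ]), array([ 0.1, -0.2, -0.2]), 0.6013778436948906, 22.4167)
d [-277.  236.  105.] r [ 0. -0.  2.] rows 11
d [  0.   0. 131.] r [0. 0. 0.] rows 5
```

carry_out(motion=[{"dx":-25,"dy":21,"dz":0,"ax":0,"ay":0,"az":2,"jaw":0.2},{"dx":-277,"dy":236,"dz":20,"ax":0,"ay":0,"az":2,"jaw":0.2},{"dx":-277,"dy":236,"dz":20,"ax":0,"ay":0,"az":2,"jaw":0.2},{"dx":-277,"dy":236,"dz":20,"ax":0,"ay":0,"az":2,"jaw":0.2},{"dx":-277,"dy":236,"dz":20,"ax":0,"ay":0,"az":2,"jaw":0.2},{"dx":-277,"dy":236,"dz":20,"ax":0,"ay":0,"az":2,"jaw":0.2},{"dx":-277,"dy":236,"dz":105,"ax":0,"ay":0,"az":2,"jaw":0.2},{"dx":-277,"dy":236,"dz":105,"ax":0,"ay":0,"az":2,"jaw":0.2}])

```text
clock: 23.08
tcp_pos: [0.5621, -0.1173, 0.2408]
orientation: [2.398, 2.028, 0.002]
wrist_force: [0.2, 0.5, -0.3]
gripper_width: 0.602
gripper_force: 0.0
```

```bash
python3 -c "
from h import *
print(yaw()); plan([((.5915,-.162,.20),80.5),((.5915,-.162,.069),80.5)])"
```

```text
(array([ 0.5621, -0.1173,  0.2408]), np.float64(80.4), array([ 0.002, -0.   , -1.   ]), array([ 0.2,  0.5, -0.3]), 0.6022583190025095, 23.0833)
d [-39.  36.  41.] r [ 0.1  0.  -0.1] rows 3
d [  0.   0. 131.] r [0. 0. 0.] rows 5
```

carry_out(motion=[{"dx":-31,"dy":28,"dz":32,"ax":0,"ay":0,"az":0,"jaw":0.2},{"dx":-31,"dy":28,"dz":32,"ax":0,"ay":0,"az":0,"jaw":0.2},{"dx":-31,"dy":28,"dz":32,"ax":0,"ay":0,"az":0,"jaw":0.2},{"dx":-31,"dy":28,"dz":32,"ax":0,"ay":0,"az":0,"jaw":0.2}])

```text
clock: 23.42
tcp_pos: [0.5826, -0.1499, 0.2093]
orientation: [-2.398, -2.028, 0.001]
wrist_force: [0.6, -0.6, 0.1]
gripper_width: 0.603
gripper_force: 0.0
```

```bash
python3 -c "
from h import *
print(yaw()); plan([((.5915,-.162,.069),80.5)])"
```

```text
(array([ 0.5826, -0.1499,  0.2093]), np.float64(80.4), array([-0.001,  0.001, -1.   ]), array([ 0.6, -0.6,  0.1]), 0.6034663890688193, 23.4167)
d [-11.  11. 140.] r [-0.1 -0.  -0.1] rows 5
```

carry_out(motion=[{"dx":-11,"dy":11,"dz":10,"ax":0,"ay":0,"az":0,"jaw":0.2},{"dx":-11,"dy":11,"dz":45,"ax":0,"ay":0,"az":0,"jaw":0.2},{"dx":-11,"dy":11,"dz":80,"ax":0,"ay":0,"az":0,"jaw":0.2},{"dx":-11,"dy":11,"dz":110,"ax":0,"ay":0,"az":0,"jaw":0.2},{"dx":-11,"dy":11,"dz":140,"ax":0,"ay":0,"az":0,"jaw":0.2},{"dx":-11,"dy":11,"dz":140,"ax":0,"ay":0,"az":0,"jaw":0.2},{"dx":-11,"dy":11,"dz":140,"ax":0,"ay":0,"az":0,"jaw":0.2}])

```text
clock: 24.0
tcp_pos: [0.5916, -0.1617, 0.0707]
orientation: [-2.397, -2.03, 0.0]
wrist_force: [0.6, 0.1, 1.5]
gripper_width: 0.598
gripper_force: 0.0
```

Run:
```python
from h import *
print(yaw()); g=grab('side'); f=grab('top')
a=cv2.resize(g['img'][120:220,280:430],None,fx=2.6,fy=2.6); b=cv2.resize(f['img'][150:280,320:470],None,fx=2.6,fy=2.6); c=np.zeros((b.shape[0],a.shape[1]+b.shape[1],3),np.uint8); c[:a.shape[0],:a.shape[1]]=a; c[:,a.shape[1]:]=b
cv2.imwrite('pics/c11.png',c[:,:,::-1])
```

```text
(array([ 0.5916, -0.1617,  0.0707]), np.float64(80.5), array([-0.,  0., -1.]), array([0.6, 0.1, 1.5]), 0.5984564387700989, 24.0)
```

View pics/c11.png

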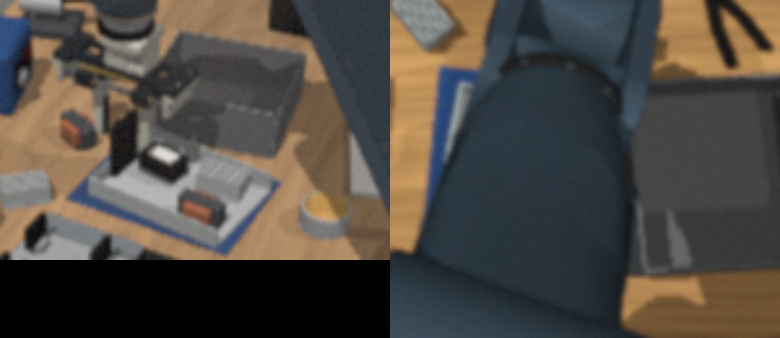

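carry_out(motion=[{"dx":0,"dy":0,"dz":0,"ax":0,"ay":0,"az":0,"jaw":-1},{"dx":0,"dy":0,"dz":0,"ax":0,"ay":0,"az":0,"jaw":-1},{"dx":0,"dy":0,"dz":0,"ax":0,"ay":0,"az":0,"jaw":-1},{"dx":0,"dy":0,"dz":0,"ax":0,"ay":0,"az":0,"jaw":-1},{"dx":0,"dy":0,"dz":0,"ax":0,"ay":0,"az":0,"jaw":-1},{"dx":0,"dy":0,"dz":0,"ax":0,"ay":0,"az":0,"jaw":-1},{"dx":0,"dy":0,"dz":0,"ax":0,"ay":0,"az":0,"jaw":-1},{"dx":0,"dy":0,"dz":0,"ax":0,"ay":0,"az":0,"jaw":-1}], grip_force=60)

```text
clock: 24.77
tcp_pos: [0.5915, -0.1627, 0.0697]
orientation: [-2.398, -2.029, -0.0]
wrist_force: [-0.9, 0.3, 1.3]
gripper_width: 0.126
gripper_force: 59.8
```

carry_out(motion=[{"dx":0,"dy":0,"dz":-5,"ax":0,"ay":0,"az":0,"jaw":-1},{"dx":0,"dy":0,"dz":-15,"ax":0,"ay":0,"az":0,"jaw":-1},{"dx":0,"dy":0,"dz":-30,"ax":0,"ay":0,"az":0,"jaw":-1},{"dx":0,"dy":0,"dz":-50,"ax":0,"ay":0,"az":0,"jaw":-1},{"dx":0,"dy":0,"dz":-70,"ax":0,"ay":0,"az":0,"jaw":-1},{"dx":0,"dy":0,"dz":-90,"ax":0,"ay":0,"az":0,"jaw":-1},{"dx":0,"dy":0,"dz":-110,"ax":0,"ay":0,"az":0,"jaw":-1},{"dx":0,"dy":0,"dz":-125,"ax":0,"ay":0,"az":0,"jaw":-1}])

```text
clock: 25.43
tcp_pos: [0.5917, -0.1628, 0.1972]
orientation: [2.397, 2.028, 0.001]
wrist_force: [0.7, 0.3, -4.2]
gripper_width: 0.128
gripper_force: 59.8
```

carry_out(motion=[{"dx":0,"dy":0,"dz":-15,"ax":0,"ay":0,"az":0,"jaw":-1},{"dx":0,"dy":0,"dz":-35,"ax":0,"ay":0,"az":0,"jaw":-1},{"dx":0,"dy":0,"dz":-55,"ax":0,"ay":0,"az":0,"jaw":-1},{"dx":0,"dy":0,"dz":-75,"ax":0,"ay":0,"az":0,"jaw":-1},{"dx":0,"dy":0,"dz":-75,"ax":0,"ay":0,"az":0,"jaw":-1},{"dx":0,"dy":0,"dz":-75,"ax":0,"ay":0,"az":0,"jaw":-1}])

```text
clock: 25.93
tcp_pos: [0.5916, -0.1627, 0.2704]
orientation: [2.397, 2.028, 0.001]
wrist_force: [-0.0, -0.2, -5.1]
gripper_width: 0.123
gripper_force: 59.8
```

Run:
```python
from h import *
print(yaw(),manip.observe()['wrist_torque']); f=grab('top'); save(f,'t2.png')
plan([((.68,-.342,.275),92)])
im=f['img']; V=cv2.cvtColor(im,cv2.COLOR_RGB2HSV)[:,:,2]
```

```text
(array([ 0.5916, -0.1627,  0.2704]), np.float64(80.5), array([ 0.002, -0.001, -1.   ]), array([-0. , -0.2, -5.1]), 0.12335631589583378, 25.9333) [-0.09898528 -0.42429773 -0.00471908]
d [-162.  117.   -6.] r [ -0.   -0.  -11.5] rows 6
```

carry_out(motion=[{"dx":-10,"dy":7,"dz":-2,"ax":0,"ay":0,"az":-1,"jaw":-1},{"dx":-30,"dy":22,"dz":-4,"ax":0,"ay":0,"az":-2,"jaw":-1},{"dx":-55,"dy":40,"dz":-6,"ax":0,"ay":0,"az":-4,"jaw":-1},{"dx":-80,"dy":58,"dz":-6,"ax":0,"ay":0,"az":-6,"jaw":-1},{"dx":-105,"dy":76,"dz":-6,"ax":0,"ay":0,"az":-8,"jaw":-1},{"dx":-130,"dy":94,"dz":-6,"ax":0,"ay":0,"az":-9,"jaw":-1},{"dx":-150,"dy":109,"dz":-6,"ax":0,"ay":0,"az":-10,"jaw":-1},{"dx":-162,"dy":117,"dz":-6,"ax":0,"ay":0,"az":-11.5,"jaw":-1}])

```text
clock: 26.65
tcp_pos: [0.68, -0.3441, 0.2725]
orientation: [-2.181, -2.256, 0.002]
wrist_force: [0.9, 1.1, -4.5]
gripper_width: 0.128
gripper_force: 59.7
```

carry_out(motion=[{"dx":0,"dy":0,"dz":0,"ax":0,"ay":0,"az":0,"jaw":-1},{"dx":0,"dy":0,"dz":0,"ax":0,"ay":0,"az":0,"jaw":-1},{"dx":0,"dy":0,"dz":0,"ax":0,"ay":0,"az":0,"jaw":-1}])

```text
clock: 26.9
tcp_pos: [0.6796, -0.341, 0.2743]
orientation: [-2.182, -2.257, 0.0]
wrist_force: [-0.4, -0.0, -4.4]
gripper_width: 0.123
gripper_force: 59.8
```

Run:
```python
from h import *
print(yaw(),manip.observe()['joint_pos'].round(2)); g=grab('side'); f=grab('top')
a=cv2.resize(g['img'][100:230,280:430],None,fx=2.6,fy=2.6); b=cv2.resize(f['img'][140:270,360:510],None,fx=2.6,fy=2.6)
cv2.imwrite('pics/c12.png',np.hstack([a,b])[:,:,::-1])
p,R,_=tool(); print('lip',p+R@np.array([0,-.194,.067]))
```

```text
(array([ 0.6796, -0.341 ,  0.2743]), np.float64(91.9), array([-0.002,  0.001, -1.   ]), array([-0.4, -0. , -4.4]), 0.12288029589012493, 26.9) [-0.53  0.74  0.93  0.    1.47 -0.56]
lip [ 0.48591662 -0.34752287  0.20860213]
```

View pics/c12.png

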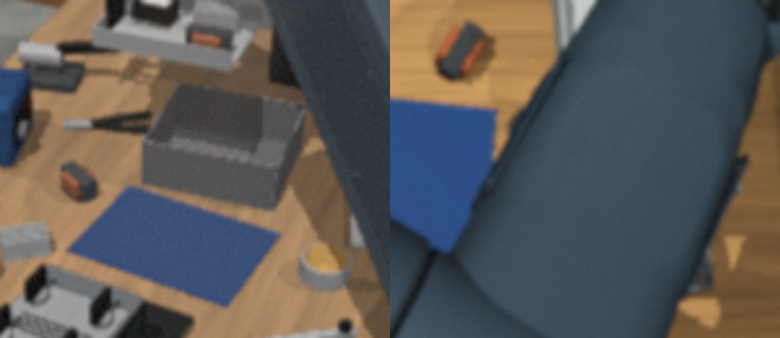

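carry_out(motion=[{"dx":0,"dy":0,"dz":0,"ax":-3,"ay":0,"az":0,"jaw":-1},{"dx":0,"dy":0,"dz":0,"ax":-7,"ay":0,"az":0,"jaw":-1},{"dx":0,"dy":0,"dz":0,"ax":-11,"ay":0,"az":0,"jaw":-1},{"dx":0,"dy":0,"dz":0,"ax":-15,"ay":0,"az":0,"jaw":-1},{"dx":0,"dy":0,"dz":0,"ax":-18,"ay":0,"az":0,"jaw":-1},{"dx":0,"dy":0,"dz":0,"ax":-21,"ay":0,"az":0,"jaw":-1},{"dx":0,"dy":0,"dz":0,"ax":-23,"ay":0,"az":0,"jaw":-1},{"dx":0,"dy":0,"dz":0,"ax":-25,"ay":0,"az":0,"jaw":-1}])

```text
clock: 27.67
tcp_pos: [0.6794, -0.3409, 0.2761]
orientation: [1.948, 2.016, 0.448]
wrist_force: [-0.2, 0.0, -4.2]
gripper_width: 0.129
gripper_force: 59.8
```

carry_out(motion=[{"dx":0,"dy":0,"dz":0,"ax":-1,"ay":0,"az":0,"jaw":-1},{"dx":0,"dy":0,"dz":0,"ax":-2,"ay":0,"az":0,"jaw":-1},{"dx":0,"dy":0,"dz":0,"ax":-3,"ay":0,"az":0,"jaw":-1},{"dx":0,"dy":0,"dz":0,"ax":-4,"ay":0,"az":0,"jaw":-1},{"dx":0,"dy":0,"dz":0,"ax":-5,"ay":0,"az":0,"jaw":-1},{"dx":0,"dy":0,"dz":0,"ax":-5,"ay":0,"az":0,"jaw":-1},{"dx":0,"dy":0,"dz":0,"ax":-5,"ay":0,"az":0,"jaw":-1},{"dx":0,"dy":0,"dz":0,"ax":-5,"ay":0,"az":0,"jaw":-1}])

```text
clock: 28.33
tcp_pos: [0.6801, -0.3419, 0.276]
orientation: [1.897, 1.963, 0.526]
wrist_force: [0.1, -0.1, -2.6]
gripper_width: 0.132
gripper_force: 59.8
```

Run:
```python
from h import *
p,R,s=tool(); print(p,R[:,2].round(3),s['wrist_force'],'lip',p+R@np.array([0,-.194,.067]))
```

```text
[ 0.68011867 -0.34193584  0.27597769] [ 0.5    0.017 -0.866] [ 0.08842602 -0.09695498 -2.63243161] lip [ 0.54569823 -0.34659182  0.12094715]
```

carry_out(motion=[{"dx":0,"dy":0,"dz":0,"ax":-4,"ay":0,"az":0,"jaw":-1},{"dx":0,"dy":0,"dz":0,"ax":-8,"ay":0,"az":0,"jaw":-1},{"dx":0,"dy":0,"dz":0,"ax":-12,"ay":0,"az":0,"jaw":-1},{"dx":0,"dy":0,"dz":0,"ax":-12,"ay":0,"az":0,"jaw":-1},{"dx":0,"dy":0,"dz":0,"ax":-12,"ay":0,"az":0,"jaw":-1},{"dx":0,"dy":0,"dz":0,"ax":-12,"ay":0,"az":0,"jaw":-1}])

```text
clock: 28.83
tcp_pos: [0.6804, -0.342, 0.2764]
orientation: [1.767, 1.83, 0.7]
wrist_force: [0.5, -0.1, -1.6]
gripper_width: 0.127
gripper_force: 59.8
```

Run:
```python
from h import *
p,R,s=tool(); print(p,R[:,2].round(3),s['wrist_force'],'lip',p+R@np.array([0,-.194,.067])); f=grab('side');save(f,'s3.png')
# colours inside bin / on bench, side view: copper-ish blobs
im=f['img']; hsv=cv2.cvtColor(im,cv2.COLOR_RGB2HSV); H,S,V=cv2.split(hsv)
m=((H<12)&(S>110)&(V>70)).astype(np.uint8)*255
for k in cv2.findContours(m,cv2.RETR_EXTERNAL,cv2.CHAIN_APPROX_NONE)[0]:
    if cv2.contourArea(k)>8: x,y,w,h=cv2.boundingRect(k); print('copper',x,y,w,h)
m=((S<40)&(V>200)).astype(np.uint8)*255; m[:90]=0
for k in cv2.findContours(m,cv2.RETR_EXTERNAL,cv2.CHAIN_APPROX_NONE)[0]:
    if cv2.contourArea(k)>8: x,y,w,h=cv2.boundingRect(k); print('white',x,y,w,h)
for c in [(.60,-.25),(.60,-.44),(.40,-.45),(.40,-.26)]: print('rim',proj(f,(*c,.075)).round(0))
```

```text
[ 0.6803767  -0.34202211  0.27639895] [ 0.668  0.023 -0.744] [ 0.51799628 -0.05105701 -1.55081721] lip [ 0.58086374 -0.34558378  0.09692894]
copper 303 166 8 10
white 415 176 5 18
rim [334. 155.]
rim [351. 131.]
rim [401. 140.]
rim [387. 166.]
```

carry_out(motion=[{"dx":0,"dy":0,"dz":0,"ax":6,"ay":0,"az":0,"jaw":-1},{"dx":0,"dy":0,"dz":0,"ax":12,"ay":0,"az":0,"jaw":-1},{"dx":0,"dy":0,"dz":0,"ax":18,"ay":0,"az":0,"jaw":-1},{"dx":0,"dy":0,"dz":0,"ax":24,"ay":0,"az":0,"jaw":-1},{"dx":0,"dy":0,"dz":0,"ax":30,"ay":0,"az":0,"jaw":-1},{"dx":0,"dy":0,"dz":0,"ax":36,"ay":0,"az":0,"jaw":-1},{"dx":0,"dy":0,"dz":0,"ax":42,"ay":0,"az":0,"jaw":-1},{"dx":0,"dy":0,"dz":0,"ax":42,"ay":0,"az":0,"jaw":-1}])

```text
clock: 29.55
tcp_pos: [0.6817, -0.3411, 0.2752]
orientation: [-2.181, -2.258, 0.008]
wrist_force: [-0.5, 1.0, -3.6]
gripper_width: 0.126
gripper_force: 59.8
```

carry_out(motion=[{"dx":0,"dy":0,"dz":0,"ax":0,"ay":0,"az":0,"jaw":-1},{"dx":0,"dy":0,"dz":0,"ax":0,"ay":0,"az":0,"jaw":-1}])

```text
clock: 29.72
tcp_pos: [0.6801, -0.342, 0.2756]
orientation: [2.182, 2.257, 0.003]
wrist_force: [0.0, 0.3, -2.5]
gripper_width: 0.123
gripper_force: 59.8
```

Run:
```python
from h import *
print(yaw()); plan([((.5915,-.1627,.27),80.5),((.5915,-.1627,.071),80.5)])
```

```text
(array([ 0.6801, -0.342 ,  0.2756]), np.float64(91.9), array([ 0.003, -0.001, -1.   ]), array([ 0. ,  0.3, -2.5]), 0.12315979868868134, 29.7167)
d [182. -83.   5.] r [ 0.2  0.  11.4] rows 6
d [  0.   0. 199.] r [0. 0. 0.] rows 6
```

carry_out(motion=[{"dx":25,"dy":-11,"dz":0,"ax":0,"ay":0,"az":2,"jaw":-1},{"dx":50,"dy":-23,"dz":0,"ax":0,"ay":0,"az":4,"jaw":-1},{"dx":85,"dy":-39,"dz":0,"ax":0,"ay":0,"az":6,"jaw":-1},{"dx":120,"dy":-55,"dz":0,"ax":0,"ay":0,"az":8,"jaw":-1},{"dx":150,"dy":-68,"dz":3,"ax":0,"ay":0,"az":10,"jaw":-1},{"dx":182,"dy":-83,"dz":5,"ax":0,"ay":0,"az":11.4,"jaw":-1},{"dx":182,"dy":-83,"dz":5,"ax":0,"ay":0,"az":11.4,"jaw":-1},{"dx":182,"dy":-83,"dz":5,"ax":0,"ay":0,"az":11.4,"jaw":-1}])

```text
clock: 30.38
tcp_pos: [0.5899, -0.162, 0.2719]
orientation: [2.394, 2.03, 0.003]
wrist_force: [0.6, -1.0, -2.0]
gripper_width: 0.127
gripper_force: 59.8
```

carry_out(motion=[{"dx":0,"dy":0,"dz":25,"ax":0,"ay":0,"az":0,"jaw":-1},{"dx":0,"dy":0,"dz":55,"ax":0,"ay":0,"az":0,"jaw":-1},{"dx":0,"dy":0,"dz":85,"ax":0,"ay":0,"az":0,"jaw":-1},{"dx":0,"dy":0,"dz":115,"ax":0,"ay":0,"az":0,"jaw":-1},{"dx":0,"dy":0,"dz":145,"ax":0,"ay":0,"az":0,"jaw":-1},{"dx":0,"dy":0,"dz":170,"ax":0,"ay":0,"az":0,"jaw":-1},{"dx":0,"dy":0,"dz":180,"ax":0,"ay":0,"az":0,"jaw":-1},{"dx":0,"dy":0,"dz":180,"ax":0,"ay":0,"az":0,"jaw":-1}])

```text
clock: 31.05
tcp_pos: [0.5899, -0.1635, 0.0889]
orientation: [-2.396, -2.028, 0.002]
wrist_force: [-0.5, -0.0, -2.0]
gripper_width: 0.125
gripper_force: 59.8
```

Run:
```python
from h import *
print(yaw()); plan([((.5915,-.1627,.0705),80.5)])
```

```text
(array([ 0.5899, -0.1635,  0.0889]), np.float64(80.5), array([-0.002,  0.001, -1.   ]), array([-0.5, -0. , -2. ]), 0.12455362417155136, 31.05)
d [ 1.  2. 18.] r [-0.1 -0.  -0. ] rows 2
```

carry_out(motion=[{"dx":1,"dy":1,"dz":6,"ax":0,"ay":0,"az":0,"jaw":-1},{"dx":1,"dy":1,"dz":12,"ax":0,"ay":0,"az":0,"jaw":-1},{"dx":1,"dy":1,"dz":16,"ax":0,"ay":0,"az":0,"jaw":-1},{"dx":1,"dy":1,"dz":18,"ax":0,"ay":0,"az":0,"jaw":-1},{"dx":1,"dy":1,"dz":18,"ax":0,"ay":0,"az":0,"jaw":-1},{"dx":1,"dy":1,"dz":18,"ax":0,"ay":0,"az":0,"jaw":-1}])

```text
clock: 31.55
tcp_pos: [0.5921, -0.162, 0.0731]
orientation: [2.396, 2.031, 0.0]
wrist_force: [-0.1, -0.2, -2.3]
gripper_width: 0.129
gripper_force: 59.8
```

carry_out(motion=[{"dx":0,"dy":0,"dz":0,"ax":0,"ay":0,"az":0,"jaw":0.2},{"dx":0,"dy":0,"dz":0,"ax":0,"ay":0,"az":0,"jaw":0.2},{"dx":0,"dy":0,"dz":0,"ax":0,"ay":0,"az":0,"jaw":0.2},{"dx":0,"dy":0,"dz":0,"ax":0,"ay":0,"az":0,"jaw":0.2},{"dx":0,"dy":0,"dz":-30,"ax":0,"ay":0,"az":0,"jaw":0.4},{"dx":0,"dy":0,"dz":-70,"ax":0,"ay":0,"az":0,"jaw":0.4},{"dx":0,"dy":0,"dz":-150,"ax":0,"ay":0,"az":0,"jaw":0.4},{"dx":0,"dy":0,"dz":-200,"ax":0,"ay":0,"az":0,"jaw":0.4}])

```text
clock: 32.22
tcp_pos: [0.5916, -0.1619, 0.2279]
orientation: [-2.396, -2.031, 0.0]
wrist_force: [0.4, -0.3, 0.1]
gripper_width: 0.651
gripper_force: 0.0
```

carry_out(motion=[{"dx":240,"dy":-240,"dz":-60,"ax":0,"ay":0,"az":0,"jaw":0.4},{"dx":240,"dy":-240,"dz":-60,"ax":0,"ay":0,"az":0,"jaw":0.4},{"dx":240,"dy":-240,"dz":-60,"ax":0,"ay":0,"az":0,"jaw":0.4},{"dx":240,"dy":-240,"dz":-60,"ax":0,"ay":0,"az":0,"jaw":0.4},{"dx":240,"dy":-240,"dz":-60,"ax":0,"ay":0,"az":0,"jaw":0.4},{"dx":240,"dy":-240,"dz":-60,"ax":0,"ay":0,"az":0,"jaw":0.4},{"dx":240,"dy":-240,"dz":-60,"ax":0,"ay":0,"az":0,"jaw":0.4},{"dx":240,"dy":-240,"dz":-60,"ax":0,"ay":0,"az":0,"jaw":0.4}])

```text
clock: 32.88
tcp_pos: [0.3995, 0.1062, 0.2847]
orientation: [2.397, 2.03, 0.001]
wrist_force: [0.8, 0.6, 1.2]
gripper_width: 0.701
gripper_force: 0.0
```

```bash
python3 - <<'E'
from h import *
print(yaw())
f=grab('top'); save(f,'t4.png'); im=f['img']; H,S,V=cv2.split(cv2.cvtColor(im,cv2.COLOR_RGB2HSV))
V0=cv2.cvtColor(cv2.imread('pics/top0.png'),cv2.COLOR_BGR2GRAY); V1=cv2.cvtColor(im,cv2.COLOR_RGB2GRAY)
wood=((H>8)&(H<22)&(S>70)&(V>90))
def blobs(name,roi,z,cond,amin=80):
    x0,y0,x1,y1=roi; m=np.zeros_like(V); m[y0:y1,x0:x1]=(cond*255).astype(np.uint8)[y0:y1,x0:x1]
    m=cv2.morphologyEx(m,cv2.MORPH_OPEN,np.ones((3,3)))
    for k in cv2.findContours(m,cv2.RETR_EXTERNAL,cv2.CHAIN_APPROX_NONE)[0]:
        if cv2.contourArea(k)<amin: continue
        bx=cv2.boxPoints(cv2.minAreaRect(k)); P=np.array([ray(f,*q,z)[:2] for q in bx]); e=np.roll(P,-1,0)-P; l=np.linalg.norm(e,axis=1); i=l.argmax()
        print(name,P.mean(0).round(4),l[:2].round(3),'long',np.degrees(np.arctan2(e[i,1],e[i,0])).round(1),bx.round(0).tolist())
blobs('p4',(315,135,358,175),.02,(S<60))
blobs('p5 dark',(365,135,410,176),.02,~wood)
# copper & white in bin
blobs('copper',(320,135,500,270),.03,((H<10)|(H>172))&(S>120)&(V>60),6)
blobs('white',(410,165,500,270),.03,(S<40)&(V>150),6)
for c in [(.595,-.252),(.606,-.44),(.41,-.448),(.398,-.26)]: print('rim',proj(f,(*c,.075)).round(0))
E
python3 pl.py
```

```text
(array([0.3995, 0.1062, 0.2847]), np.float64(80.5), array([ 0.001,  0.   , -1.   ]), array([0.8, 0.6, 1.2]), 0.7012467043485495, 32.8833)
p4 [ 0.6885 -0.0511] [0.044 0.069] long -142.4 [[319.0, 151.0], [331.0, 142.0], [345.0, 160.0], [334.0, 170.0]]
p5 dark [ 0.6777 -0.2049] [0.068 0.032] long -24.5 [[376.0, 167.0], [385.0, 146.0], [395.0, 151.0], [386.0, 172.0]]
copper [ 0.5023 -0.2993] [0.014 0.028] long 177.0 [[420.0, 214.0], [425.0, 214.0], [425.0, 224.0], [420.0, 224.0]]
white [ 0.4544 -0.4061] [0.036 0.063] long -125.2 [[449.0, 235.0], [456.0, 224.0], [475.0, 237.0], [468.0, 248.0]]
rim [407. 183.]
rim [476. 179.]
rim [484. 251.]
rim [414. 256.]
[[363.29998779296875, 179.0], [386.5, 182.39999389648438], [361.79998779296875, 189.6999969482422], [385.0, 193.0]] [ 0.6033985 -0.1313301] [ 0.59394456 -0.19369512] 0.06307750969965305 yaw -8.619862967404588 plate [ 0.5927 -0.1616] tray [ 0.4998 -0.1475]
mat [ 0.50558754 -0.14623647] [0.23463745 0.17869905 0.23423262 0.17244225] [ -6.59679917 -96.2762083  171.87165018  83.89773935]
```

```bash
cat > p5.py <<'E'
from h import *
f=grab('top'); im=f['img']; H,S,V=[a.astype(int) for a in cv2.split(cv2.cvtColor(im,cv2.COLOR_RGB2HSV))]
def blob(f,name,roi,z,cond):
    x0,y0,x1,y1=roi; m=np.zeros(V.shape,np.uint8); m[y0:y1,x0:x1]=(cond*255).astype(np.uint8)[y0:y1,x0:x1]
    m=cv2.morphologyEx(m,cv2.MORPH_CLOSE,np.ones((3,3)))
    k=max(cv2.findContours(m,cv2.RETR_EXTERNAL,cv2.CHAIN_APPROX_NONE)[0],key=cv2.contourArea)
    bx=cv2.boxPoints(cv2.minAreaRect(k)); P=np.array([ray(f,*q,z)[:2] for q in bx]); e=np.roll(P,-1,0)-P; l=np.linalg.norm(e,axis=1); i=l.argmax()
    mo=cv2.moments(k); c=(mo['m10']/mo['m00'],mo['m01']/mo['m00'])
    print(name,'rect',P.mean(0).round(4),'centroid',ray(f,*c,z)[:2].round(4),np.round(c,1),l[:2].round(3),'long',np.degrees(np.arctan2(e[i,1],e[i,0])).round(1))
blob(f,'p4 top',(315,135,358,175),.015,S<75)
for r in [im[y,374:402].tolist() for y in (150,158,166)]: print(' '.join('%d/%d/%d'%tuple(q) for q in r))
E
python3 p5.py
```

```text
p4 top rect [ 0.6907 -0.0514] centroid [ 0.6898 -0.0512] [332.1 155.8] [0.046 0.071] long -141.9
170/128/80 168/127/77 162/123/75 156/116/71 154/115/70 152/114/70 154/116/71 152/115/69 152/112/69 147/106/64 146/96/58 147/95/58 141/95/58 125/94/64 93/78/63 67/65/62 56/59/59 63/65/63 74/70/65 94/79/66 124/97/71 153/116/78 171/129/80 178/135/83 177/135/84 178/134/83 177/134/80 179/136/84
156/116/71 149/112/67 145/109/67 146/109/67 143/103/62 147/93/57 157/89/53 159/84/52 138/75/52 98/66/56 65/59/58 56/58/59 58/61/62 57/61/61 59/60/63 57/58/60 62/59/60 84/61/56 124/72/52 148/77/47 144/77/46 121/71/43 104/73/44 101/74/44 104/77/46 126/92/56 153/116/71 167/125/78
168/127/78 168/126/77 157/119/72 128/96/59 82/63/44 45/42/40 38/41/44 46/50/52 53/56/57 56/59/59 56/59/62 56/59/60 59/54/52 83/54/41 119/64/41 132/70/43 120/68/40 105/68/42 101/73/44 105/78/48 105/76/48 107/78/48 118/86/54 132/98/60 147/109/67 152/114/71 151/112/68 151/112/68
```

```bash
cat >> p5.py <<'E'
q=im.astype(float); rg=q[:,:,0]/(q[:,:,1]+1)
blob(f,'p5 top',(365,135,412,180),.017,(rg>1.47)|(rg<1.2))
g=grab('side'); q=g['img'].astype(float); rg=q[:,:,0]/(q[:,:,1]+1)
blob(g,'p5 side',(292,155,325,185),.017,(rg>1.47)|(rg<1.2))
E
sed -i '/^for r in/d' p5.py; python3 p5.py
```

```text
p4 top rect [ 0.6906 -0.0513] centroid [ 0.6898 -0.0512] [332.1 155.7] [0.046 0.071] long -142.4
p5 top rect [ 0.6787 -0.2082] centroid [ 0.6789 -0.2082] [386.7 159. ] [0.066 0.042] long -27.3
p5 side rect [ 0.6817 -0.207 ] centroid [ 0.6789 -0.2065] [309.7 169.6] [0.056 0.093] long 146.7
```

Run:
```python
from h import *
print(yaw()); plan([((.690,-.051,.22),38),((.690,-.051,.022),38)])
```

```text
(array([0.4013, 0.1049, 0.2843]), np.float64(80.6), array([ 0.001, -0.   , -1.   ]), array([ 0. , -0.6,  0.4]), 0.6979073508997393, 33.1333)
d [-107.  310.   64.] r [ 0.  -0.  42.6] rows 10
d [  0.   0. 198.] r [0. 0. 0.] rows 6
```

carry_out(motion=[{"dx":-12,"dy":35,"dz":0,"ax":0,"ay":0,"az":5,"jaw":0.5},{"dx":-107,"dy":310,"dz":64,"ax":0,"ay":0,"az":42.6,"jaw":0.5},{"dx":-107,"dy":310,"dz":64,"ax":0,"ay":0,"az":42.6,"jaw":0.5},{"dx":-107,"dy":310,"dz":64,"ax":0,"ay":0,"az":42.6,"jaw":0.5},{"dx":-107,"dy":310,"dz":64,"ax":0,"ay":0,"az":42.6,"jaw":0.5},{"dx":-107,"dy":310,"dz":64,"ax":0,"ay":0,"az":42.6,"jaw":0.5},{"dx":-107,"dy":310,"dz":64,"ax":0,"ay":0,"az":42.6,"jaw":0.5},{"dx":-107,"dy":310,"dz":64,"ax":0,"ay":0,"az":42.6,"jaw":0.5}])

```text
clock: 33.8
tcp_pos: [0.6855, -0.0519, 0.2197]
orientation: [-2.973, -1.014, 0.002]
wrist_force: [0.3, 0.7, 0.2]
gripper_width: 0.751
gripper_force: 0.0
```

carry_out(motion=[{"dx":0,"dy":0,"dz":0,"ax":0,"ay":0,"az":0,"jaw":0.5},{"dx":0,"dy":0,"dz":0,"ax":0,"ay":0,"az":0,"jaw":0.5}])

```text
clock: 33.97
tcp_pos: [0.6844, -0.0513, 0.2182]
orientation: [-2.971, -1.017, 0.005]
wrist_force: [-1.2, -0.3, 0.2]
gripper_width: 0.753
gripper_force: 0.0
```

Run:
```python
from h import *
print(yaw()); plan([((.690,-.051,.12),38),((.690,-.051,.022),38)])
```

```text
(array([ 0.6844, -0.0513,  0.2182]), np.float64(37.8), array([-0.004,  0.   , -1.   ]), array([-1.2, -0.3,  0.2]), 0.7533103776837858, 33.9667)
d [ 5.  3. 98.] r [-0.2  0.2 -0.2] rows 4
d [ 0.  0. 98.] r [0. 0. 0.] rows 4
```

carry_out(motion=[{"dx":3,"dy":2,"dz":30,"ax":0,"ay":0,"az":0,"jaw":0.5},{"dx":3,"dy":2,"dz":70,"ax":0,"ay":0,"az":0,"jaw":0.5},{"dx":3,"dy":2,"dz":110,"ax":0,"ay":0,"az":0,"jaw":0.5},{"dx":3,"dy":2,"dz":145,"ax":0,"ay":0,"az":0,"jaw":0.5},{"dx":3,"dy":2,"dz":175,"ax":0,"ay":0,"az":0,"jaw":0.5},{"dx":3,"dy":2,"dz":195,"ax":0,"ay":0,"az":0,"jaw":0.5},{"dx":3,"dy":2,"dz":195,"ax":0,"ay":0,"az":0,"jaw":0.5},{"dx":3,"dy":2,"dz":195,"ax":0,"ay":0,"az":0,"jaw":0.5}])

```text
clock: 34.63
tcp_pos: [0.687, -0.0485, 0.0267]
orientation: [-2.971, -1.021, 0.001]
wrist_force: [0.3, -0.6, 0.7]
gripper_width: 0.75
gripper_force: 0.0
```

carry_out(motion=[{"dx":0,"dy":0,"dz":0,"ax":0,"ay":0,"az":0,"jaw":-1},{"dx":0,"dy":0,"dz":0,"ax":0,"ay":0,"az":0,"jaw":-1},{"dx":0,"dy":0,"dz":0,"ax":0,"ay":0,"az":0,"jaw":-1},{"dx":0,"dy":0,"dz":0,"ax":0,"ay":0,"az":0,"jaw":-1},{"dx":0,"dy":0,"dz":0,"ax":0,"ay":0,"az":0,"jaw":-1},{"dx":0,"dy":0,"dz":0,"ax":0,"ay":0,"az":0,"jaw":-1},{"dx":0,"dy":0,"dz":0,"ax":0,"ay":0,"az":0,"jaw":-1}], grip_force=20)

```text
clock: 35.22
tcp_pos: [0.6879, -0.0483, 0.0271]
orientation: [2.97, 1.022, 0.001]
wrist_force: [-1.3, -0.7, 5.9]
gripper_width: 0.41
gripper_force: 20.0
```

carry_out(motion=[{"dx":0,"dy":0,"dz":-20,"ax":0,"ay":0,"az":0,"jaw":-1},{"dx":0,"dy":0,"dz":-60,"ax":0,"ay":0,"az":0,"jaw":-1},{"dx":0,"dy":0,"dz":-100,"ax":0,"ay":0,"az":0,"jaw":-1},{"dx":0,"dy":0,"dz":-140,"ax":0,"ay":0,"az":0,"jaw":-1},{"dx":0,"dy":0,"dz":-180,"ax":0,"ay":0,"az":0,"jaw":-1},{"dx":0,"dy":0,"dz":-200,"ax":0,"ay":0,"az":0,"jaw":-1},{"dx":0,"dy":0,"dz":-200,"ax":0,"ay":0,"az":0,"jaw":-1}])

```text
clock: 35.8
tcp_pos: [0.6893, -0.0483, 0.2322]
orientation: [2.967, 1.021, 0.012]
wrist_force: [1.2, 0.5, 0.2]
gripper_width: 0.407
gripper_force: 20.0
```

Run:
```python
from h import *
print(yaw()); plan([((.50,-.36,.22),60),((.50,-.36,.11),60)])
f=grab('top'); save(f,'t5.png')
for n,p in [('binrim px',(.5024,-.35,.075))]: print(n,proj(f,p))
im=f['img']; H,S,V=[a.astype(int) for a in cv2.split(cv2.cvtColor(im,cv2.COLOR_RGB2HSV))]
m=np.zeros(V.shape,np.uint8); m[160:275,404:505]=((S<60)*255)[160:275,404:505]
k=max(cv2.findContours(m,cv2.RETR_EXTERNAL,cv2.CHAIN_APPROX_NONE)[0],key=cv2.contourArea); print(cv2.boundingRect(k),cv2.minAreaRect(k))
```

```text
(array([ 0.6893, -0.0483,  0.2322]), np.float64(38.0), array([ 0.008, -0.001, -1.   ]), array([1.2, 0.5, 0.2]), 0.4065759245751761, 35.8)
d [-341.  129.   11.] r [  0.4  -0.3 -22. ] rows 10
d [  0.   0. 110.] r [0. 0. 0.] rows 4
binrim px [445.24462977 216.47362383]
(406, 178, 79, 78) ((444.868896484375, 216.55738830566406), (76.41216278076172, 72.60966491699219), 84.80557250976562)
```

Run:
```python
from h import *
plan([((.535,-.37,.23),38)])
```

```text
d [-319.  159.   -2.] r [ 0.2 -0.2 -0. ] rows 10
```

carry_out(motion=[{"dx":-30,"dy":15,"dz":0,"ax":0,"ay":0,"az":0,"jaw":-1},{"dx":-319,"dy":159,"dz":0,"ax":0,"ay":0,"az":0,"jaw":-1},{"dx":-319,"dy":159,"dz":0,"ax":0,"ay":0,"az":0,"jaw":-1},{"dx":-319,"dy":159,"dz":0,"ax":0,"ay":0,"az":0,"jaw":-1},{"dx":-319,"dy":159,"dz":0,"ax":0,"ay":0,"az":0,"jaw":-1},{"dx":-319,"dy":159,"dz":0,"ax":0,"ay":0,"az":0,"jaw":-1},{"dx":-319,"dy":159,"dz":0,"ax":0,"ay":0,"az":0,"jaw":-1},{"dx":-319,"dy":159,"dz":0,"ax":0,"ay":0,"az":0,"jaw":-1}])

```text
clock: 36.52
tcp_pos: [0.5455, -0.3427, 0.2242]
orientation: [-2.968, -1.021, 0.003]
wrist_force: [0.2, -1.0, -0.2]
gripper_width: 0.405
gripper_force: 20.0
```

carry_out(motion=[{"dx":0,"dy":0,"dz":0,"ax":0,"ay":0,"az":0,"jaw":-1},{"dx":0,"dy":0,"dz":0,"ax":0,"ay":0,"az":0,"jaw":-1},{"dx":0,"dy":0,"dz":0,"ax":0,"ay":0,"az":0,"jaw":-1}])

```text
clock: 36.77
tcp_pos: [0.5469, -0.3411, 0.2247]
orientation: [-2.969, -1.02, 0.002]
wrist_force: [-0.1, 0.8, -1.2]
gripper_width: 0.406
gripper_force: 20.0
```

Run:
```python
from h import *
print(yaw()); plan([((.535,-.37,.105),38)])
```

```text
(array([ 0.5469, -0.3411,  0.2247]), np.float64(37.9), array([-0.002,  0.002, -1.   ]), array([-0.1,  0.8, -1.2]), 0.4060817332266996, 36.7667)
d [-27.  16. 120.] r [-0.2  0.  -0.1] rows 4
```

carry_out(motion=[{"dx":-27,"dy":16,"dz":20,"ax":0,"ay":0,"az":0,"jaw":-1},{"dx":-27,"dy":16,"dz":55,"ax":0,"ay":0,"az":0,"jaw":-1},{"dx":-27,"dy":16,"dz":90,"ax":0,"ay":0,"az":0,"jaw":-1},{"dx":-27,"dy":16,"dz":120,"ax":0,"ay":0,"az":0,"jaw":-1},{"dx":-27,"dy":16,"dz":120,"ax":0,"ay":0,"az":0,"jaw":-1},{"dx":-27,"dy":16,"dz":120,"ax":0,"ay":0,"az":0,"jaw":-1}])

```text
clock: 37.27
tcp_pos: [0.536, -0.3692, 0.1053]
orientation: [-2.967, -1.023, 0.003]
wrist_force: [0.7, -0.1, 1.1]
gripper_width: 0.405
gripper_force: 20.0
```

carry_out(motion=[{"dx":0,"dy":0,"dz":0,"ax":0,"ay":0,"az":0,"jaw":0.3},{"dx":0,"dy":0,"dz":0,"ax":0,"ay":0,"az":0,"jaw":0.3},{"dx":0,"dy":0,"dz":0,"ax":0,"ay":0,"az":0,"jaw":0.3},{"dx":0,"dy":0,"dz":-40,"ax":0,"ay":0,"az":0,"jaw":0.3},{"dx":0,"dy":0,"dz":-80,"ax":0,"ay":0,"az":0,"jaw":0.5},{"dx":0,"dy":0,"dz":-120,"ax":0,"ay":0,"az":0,"jaw":0.5},{"dx":0,"dy":0,"dz":-120,"ax":0,"ay":0,"az":0,"jaw":0.5}])

```text
clock: 37.85
tcp_pos: [0.5384, -0.3727, 0.2365]
orientation: [2.96, 1.018, 0.012]
wrist_force: [-0.1, -0.3, 0.4]
gripper_width: 0.744
gripper_force: 0.0
```

Run:
```python
from h import *
print(yaw()); plan([((.679,-.2075,.22),-29)])
g=grab('side'); q=g['img'].astype(float); rg=q[:,:,0]/(q[:,:,1]+1); m=np.zeros(rg.shape,np.uint8); m[155:185,292:325]=((rg>1.47)|(rg<1.2))[155:185,292:325]*255
M=cv2.moments(m); print(M['m10']/M['m00'],M['m01']/M['m00'])
```

```text
(array([ 0.5384, -0.3727,  0.2365]), np.float64(38.0), array([ 0.011, -0.009, -1.   ]), array([-0.1, -0.3,  0.4]), 0.7437954167399033, 37.85)
d [212. -44.  17.] r [ 0.6 -0.6 67. ] rows 11
313.4387755102041 172.37244897959184
```

```bash
python3 p5.py
```

```text
Traceback (most recent call last):
  File "p5.py", line 10, in <module>
    blob(f,'p4 top',(315,135,358,175),.015,S<75)
    ~~~~^^^^^^^^^^^^^^^^^^^^^^^^^^^^^^^^^^^^^^^^
  File "p5.py", line 6, in blob
    k=max(cv2.findContours(m,cv2.RETR_EXTERNAL,cv2.CHAIN_APPROX_NONE)[0],key=cv2.contourArea)
ValueError: max() iterable argument is empty
```

carry_out(motion=[{"dx":20,"dy":-4,"dz":0,"ax":0,"ay":0,"az":7,"jaw":0.5},{"dx":212,"dy":-44,"dz":17,"ax":0,"ay":0,"az":56,"jaw":0.5},{"dx":212,"dy":-44,"dz":17,"ax":0,"ay":0,"az":56,"jaw":0.5},{"dx":212,"dy":-44,"dz":17,"ax":0,"ay":0,"az":56,"jaw":0.5},{"dx":212,"dy":-44,"dz":17,"ax":0,"ay":0,"az":56,"jaw":0.5},{"dx":212,"dy":-44,"dz":17,"ax":0,"ay":0,"az":56,"jaw":0.5},{"dx":212,"dy":-44,"dz":17,"ax":0,"ay":0,"az":56,"jaw":0.5},{"dx":212,"dy":-44,"dz":17,"ax":0,"ay":0,"az":56,"jaw":0.5}])

```text
clock: 38.62
tcp_pos: [0.6764, -0.2034, 0.2076]
orientation: [-3.101, 0.498, 0.004]
wrist_force: [0.2, -0.7, -0.2]
gripper_width: 0.75
gripper_force: 0.0
```

carry_out(motion=[{"dx":0,"dy":0,"dz":0,"ax":0,"ay":0,"az":7,"jaw":0.5},{"dx":0,"dy":0,"dz":0,"ax":0,"ay":0,"az":11,"jaw":0.5},{"dx":0,"dy":0,"dz":0,"ax":0,"ay":0,"az":11,"jaw":0.5},{"dx":0,"dy":0,"dz":0,"ax":0,"ay":0,"az":11,"jaw":0.5}])

```text
clock: 38.95
tcp_pos: [0.6756, -0.2056, 0.2086]
orientation: [-3.042, 0.784, 0.002]
wrist_force: [0.0, -0.4, -1.0]
gripper_width: 0.75
gripper_force: 0.0
```

Run:
```python
from h import *
print(yaw()); plan([((.679,-.2075,.023),-29)])
```

```text
(array([ 0.6756, -0.2056,  0.2086]), np.float64(-28.9), array([-0.001,  0.   , -1.   ]), array([ 0. , -0.4, -1. ]), 0.7498565097954808, 38.95)
d [  4.   0. 186.] r [0.  0.1 0.1] rows 6
```

```bash
sed -i "/p4 top/d;/p5 top/d" p5.py; python3 p5.py
```

```text
p5 side rect [ 0.6804 -0.2074] centroid [ 0.6788 -0.2056] [309.6 169.7] [0.055 0.101] long 142.8
```

Part5 hasn't moved. I'll descend, grip and lift.

carry_out(motion=[{"dx":3,"dy":0,"dz":30,"ax":0,"ay":0,"az":0,"jaw":0.5},{"dx":3,"dy":0,"dz":70,"ax":0,"ay":0,"az":0,"jaw":0.5},{"dx":3,"dy":0,"dz":110,"ax":0,"ay":0,"az":0,"jaw":0.5},{"dx":3,"dy":0,"dz":145,"ax":0,"ay":0,"az":0,"jaw":0.5},{"dx":3,"dy":0,"dz":170,"ax":0,"ay":0,"az":0,"jaw":0.5},{"dx":3,"dy":0,"dz":185,"ax":0,"ay":0,"az":0,"jaw":0.5},{"dx":3,"dy":0,"dz":185,"ax":0,"ay":0,"az":0,"jaw":0.5},{"dx":3,"dy":0,"dz":185,"ax":0,"ay":0,"az":0,"jaw":0.5}])

```text
clock: 39.72
tcp_pos: [0.6788, -0.2073, 0.0249]
orientation: [-3.042, 0.787, -0.0]
wrist_force: [0.5, -1.2, 0.5]
gripper_width: 0.752
gripper_force: 0.0
```

carry_out(motion=[{"dx":0,"dy":0,"dz":0,"ax":0,"ay":0,"az":0,"jaw":-1},{"dx":0,"dy":0,"dz":0,"ax":0,"ay":0,"az":0,"jaw":-1},{"dx":0,"dy":0,"dz":0,"ax":0,"ay":0,"az":0,"jaw":-1},{"dx":0,"dy":0,"dz":0,"ax":0,"ay":0,"az":0,"jaw":-1},{"dx":0,"dy":0,"dz":0,"ax":0,"ay":0,"az":0,"jaw":-1},{"dx":0,"dy":0,"dz":0,"ax":0,"ay":0,"az":0,"jaw":-1},{"dx":0,"dy":0,"dz":0,"ax":0,"ay":0,"az":0,"jaw":-1}])

```text
clock: 40.3
tcp_pos: [0.6789, -0.2072, 0.0251]
orientation: [3.041, -0.788, 0.001]
wrist_force: [-1.6, 1.5, 5.7]
gripper_width: 0.43
gripper_force: 19.8
```

carry_out(motion=[{"dx":0,"dy":0,"dz":-20,"ax":0,"ay":0,"az":0,"jaw":-1},{"dx":0,"dy":0,"dz":-60,"ax":0,"ay":0,"az":0,"jaw":-1},{"dx":0,"dy":0,"dz":-100,"ax":0,"ay":0,"az":0,"jaw":-1},{"dx":0,"dy":0,"dz":-140,"ax":0,"ay":0,"az":0,"jaw":-1},{"dx":0,"dy":0,"dz":-180,"ax":0,"ay":0,"az":0,"jaw":-1},{"dx":0,"dy":0,"dz":-200,"ax":0,"ay":0,"az":0,"jaw":-1},{"dx":0,"dy":0,"dz":-200,"ax":0,"ay":0,"az":0,"jaw":-1}])

```text
clock: 40.88
tcp_pos: [0.6803, -0.2078, 0.2304]
orientation: [3.04, -0.787, 0.013]
wrist_force: [0.4, -0.6, -0.6]
gripper_width: 0.434
gripper_force: 19.8
```

Run:
```python
from h import *
print(yaw()); plan([((.49,-.36,.22),-29)])
f=grab('top'); save(f,'t6.png')
im=f['img']; H,S,V=[a.astype(int) for a in cv2.split(cv2.cvtColor(im,cv2.COLOR_RGB2HSV))]
m=np.zeros(V.shape,np.uint8); m[160:275,404:505]=((S<60)*255)[160:275,404:505]
k=max(cv2.findContours(m,cv2.RETR_EXTERNAL,cv2.CHAIN_APPROX_NONE)[0],key=cv2.contourArea); print(cv2.boundingRect(k))
```

```text
(array([ 0.6803, -0.2078,  0.2304]), np.float64(-29.0), array([ 0.008, -0.003, -1.   ]), array([ 0.4, -0.6, -0.6]), 0.43394853118532223, 40.8833)
d [-93. 225.   9.] r [-0.1 -0.5 -0. ] rows 7
(417, 160, 67, 115)
```

carry_out(motion=[{"dx":-20,"dy":35,"dz":0,"ax":0,"ay":0,"az":0,"jaw":-1},{"dx":-120,"dy":218,"dz":5,"ax":0,"ay":0,"az":0,"jaw":-1},{"dx":-120,"dy":218,"dz":5,"ax":0,"ay":0,"az":0,"jaw":-1},{"dx":-120,"dy":218,"dz":5,"ax":0,"ay":0,"az":0,"jaw":-1},{"dx":-120,"dy":218,"dz":5,"ax":0,"ay":0,"az":0,"jaw":-1},{"dx":-120,"dy":218,"dz":5,"ax":0,"ay":0,"az":0,"jaw":-1},{"dx":-120,"dy":218,"dz":5,"ax":0,"ay":0,"az":0,"jaw":-1},{"dx":-120,"dy":218,"dz":5,"ax":0,"ay":0,"az":0,"jaw":-1}])

```text
clock: 41.6
tcp_pos: [0.466, -0.3401, 0.2179]
orientation: [-3.039, 0.792, 0.004]
wrist_force: [0.7, -0.2, -1.1]
gripper_width: 0.433
gripper_force: 19.8
```

carry_out(motion=[{"dx":0,"dy":0,"dz":0,"ax":0,"ay":0,"az":0,"jaw":-1},{"dx":0,"dy":0,"dz":0,"ax":0,"ay":0,"az":0,"jaw":-1}])

```text
clock: 41.77
tcp_pos: [0.4685, -0.3387, 0.2186]
orientation: [-3.041, 0.786, 0.002]
wrist_force: [0.9, 0.5, -0.5]
gripper_width: 0.43
gripper_force: 19.8
```

Run:
```python
from h import *
print(yaw()); plan([((.465,-.335,.11),-29)])
```

```text
(array([ 0.4685, -0.3387,  0.2186]), np.float64(-29.0), array([-0.001,  0.001, -1.   ]), array([ 0.9,  0.5, -0.5]), 0.4296027796548076, 41.7667)
d [ -5.  -2. 109.] r [-0.   0.1  0. ] rows 4
```

Lower, release and retreat to a clear spot on the left.

carry_out(motion=[{"dx":-5,"dy":-2,"dz":30,"ax":0,"ay":0,"az":0,"jaw":-1},{"dx":-5,"dy":-2,"dz":65,"ax":0,"ay":0,"az":0,"jaw":-1},{"dx":-5,"dy":-2,"dz":95,"ax":0,"ay":0,"az":0,"jaw":-1},{"dx":-5,"dy":-2,"dz":108,"ax":0,"ay":0,"az":0,"jaw":-1},{"dx":-5,"dy":-2,"dz":108,"ax":0,"ay":0,"az":0,"jaw":-1},{"dx":-5,"dy":-2,"dz":108,"ax":0,"ay":0,"az":0,"jaw":-1}])

```text
clock: 42.27
tcp_pos: [0.4651, -0.3346, 0.111]
orientation: [-3.041, 0.785, 0.002]
wrist_force: [0.5, -0.8, 0.3]
gripper_width: 0.426
gripper_force: 19.8
```

carry_out(motion=[{"dx":0,"dy":0,"dz":0,"ax":0,"ay":0,"az":0,"jaw":0.3},{"dx":0,"dy":0,"dz":0,"ax":0,"ay":0,"az":0,"jaw":0.3},{"dx":0,"dy":0,"dz":0,"ax":0,"ay":0,"az":0,"jaw":0.3},{"dx":0,"dy":0,"dz":-40,"ax":0,"ay":0,"az":0,"jaw":0.3},{"dx":0,"dy":0,"dz":-80,"ax":0,"ay":0,"az":0,"jaw":0.3},{"dx":0,"dy":0,"dz":-120,"ax":0,"ay":0,"az":0,"jaw":0.3},{"dx":0,"dy":0,"dz":-190,"ax":0,"ay":0,"az":0,"jaw":0.3},{"dx":0,"dy":0,"dz":-190,"ax":0,"ay":0,"az":0,"jaw":0.3}])

```text
clock: 42.93
tcp_pos: [0.4649, -0.3356, 0.3065]
orientation: [3.039, -0.787, 0.008]
wrist_force: [0.5, -0.0, -1.6]
gripper_width: 0.653
gripper_force: 0.0
```

Run:
```python
from h import *
print(yaw()); plan([((.38,-.05,.32),10),((.38,.15,.32),40)])
```

```text
(array([ 0.4649, -0.3356,  0.3065]), np.float64(-29.0), array([ 0.004, -0.003, -1.   ]), array([ 0.5, -0. , -1.6]), 0.653224629037791, 42.9333)
d [-213. -209.  -15.] r [  0.2  -0.3 -39. ] rows 9
d [  35. -197.    0.] r [  0.   0. -30.] rows 6
```

carry_out(motion=[{"dx":-25,"dy":-25,"dz":-15,"ax":0,"ay":0,"az":-5,"jaw":0.3},{"dx":-213,"dy":-209,"dz":-15,"ax":0,"ay":0,"az":-39,"jaw":0.3},{"dx":-213,"dy":-209,"dz":-15,"ax":0,"ay":0,"az":-39,"jaw":0.3},{"dx":-213,"dy":-209,"dz":-15,"ax":0,"ay":0,"az":-39,"jaw":0.3},{"dx":-213,"dy":-209,"dz":-15,"ax":0,"ay":0,"az":-39,"jaw":0.3},{"dx":-213,"dy":-209,"dz":-15,"ax":0,"ay":0,"az":-39,"jaw":0.3},{"dx":-213,"dy":-209,"dz":-15,"ax":0,"ay":0,"az":-39,"jaw":0.3},{"dx":-213,"dy":-209,"dz":-15,"ax":0,"ay":0,"az":-39,"jaw":0.3}])

```text
clock: 43.6
tcp_pos: [0.3779, -0.0459, 0.3173]
orientation: [-3.129, -0.277, -0.003]
wrist_force: [1.0, 0.6, 0.0]
gripper_width: 0.649
gripper_force: 0.0
```

carry_out(motion=[{"dx":35,"dy":-170,"dz":0,"ax":0,"ay":0,"az":-30,"jaw":0.3},{"dx":35,"dy":-170,"dz":0,"ax":0,"ay":0,"az":-30,"jaw":0.3},{"dx":35,"dy":-170,"dz":0,"ax":0,"ay":0,"az":-30,"jaw":0.3},{"dx":35,"dy":-170,"dz":0,"ax":0,"ay":0,"az":-30,"jaw":0.3},{"dx":35,"dy":-170,"dz":0,"ax":0,"ay":0,"az":-30,"jaw":0.3},{"dx":35,"dy":-170,"dz":0,"ax":0,"ay":0,"az":-30,"jaw":0.3},{"dx":35,"dy":-170,"dz":0,"ax":0,"ay":0,"az":-30,"jaw":0.3}])

```text
clock: 44.18
tcp_pos: [0.3847, 0.124, 0.3168]
orientation: [2.952, 1.072, 0.001]
wrist_force: [0.1, -0.3, 0.3]
gripper_width: 0.647
gripper_force: 0.0
```

```bash
python3 pl.py
python3 - <<'E'
from h import *
print(yaw())
f=grab('top'); save(f,'tf.png'); im=f['img']; o=cv2.imread('pics/top0.png')[:,:,::-1]
# changed regions vs start, right part of bench
d=(cv2.absdiff(im,np.ascontiguousarray(o)).max(2)>35).astype(np.uint8)*255
d=cv2.morphologyEx(d,cv2.MORPH_OPEN,np.ones((3,3)))
for k in cv2.findContours(d,cv2.RETR_EXTERNAL,cv2.CHAIN_APPROX_NONE)[0]:
    x,y,w,h=cv2.boundingRect(k)
    if cv2.contourArea(k)>15 and y<290: print('chg',x,y,w,h,'mean',im[y:y+h,x:x+w].reshape(-1,3).mean(0).round(0),'was',o[y:y+h,x:x+w].reshape(-1,3).mean(0).round(0))
# ascii of the bin and tray (gray)
G=cv2.cvtColor(im,cv2.COLOR_RGB2GRAY)
print('bin'); s=cv2.resize(G[176:262,402:490],None,fx=.5,fy=.5,interpolation=cv2.INTER_AREA)
ch=' .:-=+*#%@'
for r in s: print(''.join(ch[min(9,int(v)//22)] for v in r))
print('tray'); s=cv2.resize(G[172:270,328:404],None,fx=.5,fy=.5,interpolation=cv2.INTER_AREA)
for r in s: print(''.join(ch[min(9,int(v)//22)] for v in r))
E
```

```text
[[363.29998779296875, 178.8000030517578], [386.6000061035156, 182.39999389648438], [361.70001220703125, 189.5], [384.8999938964844, 193.10000610351562]] [ 0.60400453 -0.13149485] [ 0.59385289 -0.1937858 ] 0.06311274451884975 yaw -9.25619563398276 plate [ 0.593  -0.1617] tray [ 0.5002 -0.1466]
mat [ 0.50581661 -0.14641123] [0.23414359 0.17899206 0.23373908 0.17273821] [ -6.59678013 -96.27621898 171.86916054  83.89734904]
(array([0.3847, 0.1234, 0.3167]), np.float64(39.8), array([ 0.001, -0.   , -1.   ]), array([ 1.1, -0.7, -0.3]), 0.6483027316476626, 44.2333)
chg 327 248 122 74 mean [121. 100.  75.] was [161. 134. 101.]
chg 429 234 24 13 mean [78. 63. 57.] was [90. 91. 92.]
chg 384 230 5 13 mean [163. 170. 168.] was [103. 108. 107.]
chg 368 229 15 12 mean [175. 181. 179.] was [127. 133. 131.]
chg 449 226 28 21 mean [126. 130. 129.] was [84. 85. 85.]
chg 341 226 22 25 mean [165. 171. 169.] was [108.  99.  93.]
chg 420 208 44 21 mean [65. 61. 59.] was [91. 91. 92.]
chg 366 196 24 26 mean [174. 181. 178.] was [124. 128. 125.]
chg 448 189 25 19 mean [125. 129. 128.] was [82. 83. 83.]
chg 
[... 3332 characters left out ...]
+=:-*++#%%%%%%%%%%%%%%%%%%%%##*=::=++
*+=:=*++#%%%%%%%%%%%%%%%%%%%%##*=::+++
*+-:++++#%%%%%%%%%%%%%%%%###%##+=.-+++
*+-:++++#%%%%%%#%%%%%#***++**#*+-:-+++
*+--+++*#%%%%%%#%%%%%*+++++++**+-.-***
*+--+++*%%%%%%%#%%%%%#++++====++-:=***
*+--+++*%%%%%%##%%#***++++=====+::=***
+=-=*++#%%%#%%####++++**+=======::=+++
+=-=+++#%%%%%%##*++==++++=======::+++*
+=-=+=+##%%%%%##+++=+++++++==---.:++++
+=----=++**#####++===+=+*#*+=--:.:=+**
+=------------=========++**+=--:.:-=++
++===---:::....::::---===++==--:.:----
++++++++=-::::::::.::::::---=--:.:----
++++++++++=---------:::::::::::..:----
+++++*+***+=-=+=----------::::::::----
*******+++=-=+=-----------------------
*****++====++=------------------------
```

```bash
python3 -c "
from plant import manip
print(manip.close_job())"
```

```text
the job is handed in; nothing more can be done
None
```

I handed the job in, and no verdict came back. The power supply lies cover-up on the board, and each fastener was turned until it met resistance at its end stop. The last image shows all five old parts in the bin, the tray empty on its mat, and no change where the bystanders stand.

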